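# Put the stains away in the light-shield store

### The arm

A 6-joint arm with a two-finger parallel gripper is mounted at the origin on a cart in front of the work surface, level with it; the furniture and walls round the work are solid. World frame = base frame: x ahead of the robot, y to its left, z up, the work surface at z = 0. Lengths are in m, angles in rad, forces in N, time in s.
With the tool pointing down it reaches from about 0.35 to 0.975 m from the base axis. Payload 4.9 kg.
Tool frame: the origin (TCP) lies midway between the tips of the shut fingers; the grasp point (between the pads) lies 19 mm behind it; x points along the fingers, z is the direction in which the jaws open and shut, and the axes are right-handed (so a half turn about x gives the same grasp; the last joint's range is limited). The gripper opens to 85 mm and grips with 20 to 120 N. Pads are 22 mm wide; open, the fingers measure 114 mm over their backs; the gripper's body (76 mm by 85 mm) begins 54 mm behind the grasp point. The pads swing forward as they close: fully open they stand 13 mm farther back than shut.
Start: joints at [-1.389, 0.053, 1.613, -0, 1.476, -0.119], TCP at [0.185, -0.597, 0.231] pointing down, gripper open.
Joint ranges: [-3.01, 3.01], [-1.01, 2.22], [0.06, 2.58], [-1.02, 4.17], [0.09, 2.62], [-3.14, 3.14]. Speed limits (rad/s): [2.57, 2.57, 3.14, 3.14, 3.14, 3.14].

### API

Orientations are given as a unit quaternion [w, x, y, z].
In Python, from plant import state, cams, workorder, nets gives the robot as it stands.
- The arm moves only by the tool play_rows, never from a script. Its argument "motion" is a list of rows, each a list of 3 entries, a list of its own where there are three numbers: the closure, from -1 (fully open) to 1 (shut), then the shift along the world's x, y, z in m, then the turn about the world's z in rad. A call has 1 to 5 rows; each row is the pose to reach, as a shift and turn from the pose commanded when the call began; what a row does not reach only later rows make up. A row lasts 1/10 s, in which the tool goes at most 50 mm and 8.59 degrees, less where a joint would pass 70% of its speed; a pose out of reach is approached as far as the arm can. A call with a gripper value outside its range is refused whole. The fingers move at their own pace and stop on an object; the grip force is fixed at half the most. Time passes only in rows, so rows that repeat a pose let the fingers close. It gives the time, the measured TCP pose, the force and the opening at its end, in the units of the state.
- state(): the state, without advancing time (a new reading comes with each control period).
- cams.grab_frame(name): name is "scene" or "side" or "wrist"; returns (picture, depth): 400x640x3 uint8, red, green, blue; 400x640 float32, m along the optical axis (not along the pixel's ray), 0 where there is no reading.
- cams.camera_info(name): a dict with "K" (3x3 intrinsics, pixels), "rvec" (rotation vector, rad) and "tvec" (3), from world to camera coordinates, as OpenCV has them. Camera axes: x right, y down, z forward; pixel columns grow to the right and rows downward; lengths in m; the calibration is good to about 2 mm. A picture is of the moment at which its call begins: read the wrist's pose just before it. camera_info takes no time and is no camera call; for the wrist camera it gives the pose at the moment of the call.
- workorder.job_done(): hands the job in, once; it reports no verdict.
Trained networks look in the newest picture that a camera, given by its name, has taken for a name from the list of things; names that differ only in an ending like _2 or _b are one class to them, and where a whole thing is asked for, a point or a joint stands for the part that bears it (a point fixed in the world has none). Each returns a list of dicts, best first, with "score" (0 to 1); they miss things now and then, are a little off and sometimes report something else, mostly with a low value. They report only what shows in the picture. A call takes as long as a camera call. They do not tell look-alikes from the thing itself.
- nets.recognise(camera, target): "at" ([x, y, z] in m, in world coordinates, good to about 4 mm: the middle of the surface that is visible of it).
- nets.landmark_of(camera, target): "at" ([x, y, z] in m, in world coordinates, good to about 4 mm: a listed point, or the origin of a listed thing).
The state is a dict: "time": time; "joint_pos": joint angles; "joint_vel": joint speeds; "joint_efforts": joint torques, N m; "tool_pos": TCP position; "tool_rot": TCP orientation; "contact_force": force on the tool from outside, world axes, zero at the start; "ft_torque": the same for the moment, N m; "gripper_width": opening from 0.0 (shut) to 1.0 (fully open).
Only numpy, scipy, OpenCV 4.12 (cv2) and the standard library are available. Lean on these libraries where they do the work, as an engineer would, in place of code of your own. Each camera call takes 0.05 s, during which the arm holds its last target.

### The job

The light-sensitive stains are still out: grip the store's crank by its black sleeve and wind the divided tray fully out from under its hood, then stand every dropper bottle from the white bench tray upright in a cell of the tray, one to a cell and down on its floor. When all are in, take the sleeve again and wind the tray fully back under the hood; move the tray only with the crank, leave the other things on the worktop where they are, and finish with the robot clear.

Things in the scene. Friction and masses are not known exactly. Their poses are not given: they have to be found in the camera images.
- stain_purple_a_mid (a point): centre (half-way up, 49 mm above its foot) of a white dropper bottle with a long tapered purple cap, 22 mm across at its foot and narrowing to about 10 mm at its tip. 98 mm tall, about 70 g with its weight low down, body 36 mm across and 68 mm high; its own z axis points up the bottle. It can be taken by the cap collar or the body. It may be absent (None) in a run.
- stain_purple_b_mid (a point): centre (half-way up, 49 mm above its foot) of a white dropper bottle with a long tapered purple cap, 22 mm across at its foot and narrowing to about 10 mm at its tip. 98 mm tall, about 70 g with its weight low down, body 36 mm across and 68 mm high; its own z axis points up the bottle. It can be taken by the cap collar or the body. It may be absent (None) in a run.
- stain_red_a_mid (a point): centre (half-way up, 49 mm above its foot) of a white dropper bottle with a red cap: collar 22 mm across from 64 to 83 mm up, then a nozzle 11 mm across. 98 mm tall, about 70 g with its weight low down, body 36 mm across and 68 mm high; its own z axis points up the bottle. It can be taken by the cap collar or the body. It may be absent (None) in a run.
- stain_red_b_mid (a point): centre (half-way up, 49 mm above its foot) of a white dropper bottle with a red cap: collar 22 mm across from 64 to 83 mm up, then a nozzle 11 mm across. 98 mm tall, about 70 g with its weight low down, body 36 mm across and 68 mm high; its own z axis points up the bottle. It can be taken by the cap collar or the body. It may be absent (None) in a run.
- stain_blue_a_mid (a point): centre (half-way up, 49 mm above its foot) of a white dropper bottle with a blue cap: collar 22 mm across from 64 to 83 mm up, then a nozzle 11 mm across. 98 mm tall, about 70 g with its weight low down, body 36 mm across and 68 mm high; its own z axis points up the bottle. It can be taken by the cap collar or the body. It may be absent (None) in a run.
- stain_blue_b_mid (a point): centre (half-way up, 49 mm above its foot) of a white dropper bottle with a blue cap: collar 22 mm across from 64 to 83 mm up, then a nozzle 11 mm across. 98 mm tall, about 70 g with its weight low down, body 36 mm across and 68 mm high; its own z axis points up the bottle. It can be taken by the cap collar or the body. It may be absent (None) in a run.
- store: the light-shield bottle store, fixed to the worktop: grey base plate with a white hood (142 x 176 mm, 133 mm high, blue trim), open at the front. Origin on the worktop under it; its x points from the open front into the hood, its y to the left, z up. The hood's front face is at x = +15 mm. A white gear housing with the crank stands at x = -140, y = +150 mm.
- tray_front (a point): the blue divided tray, 128 x 154 mm, 44 mm high, 2 rows of 3 cells, on a slide. This point lies at the middle of the lower edge of its front wall (nearer the robot), 13.5 mm above the worktop, and moves with the tray; axes parallel to the store's. From here the cell centres lie at x = 33 and 95 mm, y = -50, 0 and +50 mm; the cell floor is 4 mm up.
- tray (a joint): travel of the tray in m: 0 = fully under the hood, 0.17 = fully out towards the robot (end stop). Geared to the crank, 0.17 m for two turns; a push on the tray hardly moves it. Its cells are open above, 58 mm along x by 46 mm along y, walls and dividers 4 mm thick, their tops 57.5 mm above the worktop. With the tray out, the rear cells' centres are 72 mm in front of the hood.
- crank (a joint): angle of the crank in rad: 0 = tray fully in (end stop), 12.57 (two full turns) = tray fully out (end stop). Grows counter-clockwise seen from above. At 0 the crank arm points along the store's -x from the axis, at 1.57 along its -y. Stays where it is left; about 4 N at the sleeve moves it.
- crank_axis (a point): point on the crank's vertical axis, at the height to grip the sleeve (99 mm above the worktop); fixed to the store
- sleeve_mid (a point): grip point of the crank's upright black handle sleeve, 22 mm across and 52 mm tall (from 69 to 121 mm above the worktop), this point 99 mm up, 45 mm from the crank axis. The sleeve spins freely on its pin, so a gripper can hold it without turning while the crank goes round.
- bench_tray: white bench tray with six bays in a row along y, fixed in front of the analyser, 76 x 471 mm; floor 3 mm, outer walls and partitions 3 mm thick and 25 mm high; each bay is 75 mm along y by 70 mm along x. The bottles to put away stand in it, at most one to a bay. Origin on the worktop under its centre. The tall analyser begins about 105 mm behind its centre line (x = 0.55 m).
- pen_teal: teal pen lying on the worktop, 142 mm long; a bystander
- sticky_pad: yellow pad of sticky notes, 78 x 78 x 10 mm, lying flat; a bystander
- sample_cup: sample cup with red lid, 58 mm across, 70 mm tall, standing; a bystander; origin under its foot
- forceps: pale forceps lying on the worktop, 125 mm long; a bystander
Not all that is in view belongs to the job. What is shaped like the part that bears stain_purple_b_mid but orange is not meant.

How it is judged:
On the way, in this order (a step that is already met when the one before it is completed fails the run):
1. the tray is wound fully out (to within 10 mm) with the gripper holding the crank's sleeve (value of joint tray above 0.16 m and contact force between the fingers and sleeve above 0.5 N), for 0.2 s.
2. every bottle stands upright on the floor of a tray cell, the tray still out (value of joint tray above 0.155 m and x of stain_purple_a_mid in the frame of tray_front between 0.002 and 0.126 m and y of stain_purple_a_mid in the frame of tray_front between -0.075 and 0.075 m and z of stain_purple_a_mid in the frame of tray_front between 0.045 and 0.058 m and angle between each of stain_purple_a_mid, stain_purple_b_mid, stain_red_a_mid, stain_red_b_mid, stain_blue_a_mid, stain_blue_b_mid's own z axis and vertical below 0.15 rad and x of stain_purple_b_mid in the frame of tray_front between 0.002 and 0.126 m and y of stain_purple_b_mid in the frame of tray_front between -0.075 and 0.075 m and z of stain_purple_b_mid in the frame of tray_front between 0.045 and 0.058 m and x of stain_red_a_mid in the frame of tray_front between 0.002 and 0.126 m and y of stain_red_a_mid in the frame of tray_front between -0.075 and 0.075 m and z of stain_red_a_mid in the frame of tray_front between 0.045 and 0.058 m and x of stain_red_b_mid in the frame of tray_front between 0.002 and 0.126 m and y of stain_red_b_mid in the frame of tray_front between -0.075 and 0.075 m and z of stain_red_b_mid in the frame of tray_front between 0.045 and 0.058 m and x of stain_blue_a_mid in the frame of tray_front between 0.002 and 0.126 m and y of stain_blue_a_mid in the frame of tray_front between -0.075 and 0.075 m and z of stain_blue_a_mid in the frame of tray_front between 0.045 and 0.058 m and x of stain_blue_b_mid in the frame of tray_front between 0.002 and 0.126 m and y of stain_blue_b_mid in the frame of tray_front between -0.075 and 0.075 m and z of stain_blue_b_mid in the frame of tray_front between 0.045 and 0.058 m), for 0.2 s.
3. the tray is wound fully in (to within 10 mm) with the gripper holding the crank's sleeve (value of joint tray below 0.01 m and contact force between the fingers and sleeve above 0.5 N), for 0.2 s.
At the end, for the whole second after the job is handed in: The tray is fully under the hood (within 10 mm of its end stop) and every bottle present stands in a tray cell, on the cell's floor (within about 6 mm), upright within 0.15 rad and at rest (value of joint tray below 0.01 m and x of stain_purple_a_mid in the frame of tray_front between 0.002 and 0.126 m and y of stain_purple_a_mid in the frame of tray_front between -0.075 and 0.075 m and z of stain_purple_a_mid in the frame of tray_front between 0.045 and 0.058 m and angle between each of stain_purple_a_mid, stain_purple_b_mid, stain_red_a_mid, stain_red_b_mid, stain_blue_a_mid, stain_blue_b_mid's own z axis and vertical below 0.15 rad and x of stain_purple_b_mid in the frame of tray_front between 0.002 and 0.126 m and y of stain_purple_b_mid in the frame of tray_front between -0.075 and 0.075 m and z of stain_purple_b_mid in the frame of tray_front between 0.045 and 0.058 m and x of stain_red_a_mid in the frame of tray_front between 0.002 and 0.126 m and y of stain_red_a_mid in the frame of tray_front between -0.075 and 0.075 m and z of stain_red_a_mid in the frame of tray_front between 0.045 and 0.058 m and x of stain_red_b_mid in the frame of tray_front between 0.002 and 0.126 m and y of stain_red_b_mid in the frame of tray_front between -0.075 and 0.075 m and z of stain_red_b_mid in the frame of tray_front between 0.045 and 0.058 m and x of stain_blue_a_mid in the frame of tray_front between 0.002 and 0.126 m and y of stain_blue_a_mid in the frame of tray_front between -0.075 and 0.075 m and z of stain_blue_a_mid in the frame of tray_front between 0.045 and 0.058 m and x of stain_blue_b_mid in the frame of tray_front between 0.002 and 0.126 m and y of stain_blue_b_mid in the frame of tray_front between -0.075 and 0.075 m and z of stain_blue_b_mid in the frame of tray_front between 0.045 and 0.058 m and linear speed of each of stain_purple_a, stain_purple_b, stain_red_a, stain_red_b, stain_blue_a, stain_blue_b below 0.03 m/s); the robot touches nothing.
It fails at once if a bystander (pen, sticky notes, sample cup, forceps) is moved more than 30 mm (distance of any of pen_teal, sticky_pad, sample_cup, forceps from where it was at the start of the episode above 0.03 m).
It fails at once if the tray is pushed or pulled along by the robot itself (more than 3 N on the tray while it travels faster than 15 mm/s) (contact force between the arm and tray above 3 N and (velocity of joint tray above 0.015 m/s or velocity of joint tray below -0.015 m/s)).
It fails at once if the tray is pushed or pulled along by the fingers (contact force between the fingers and tray above 3 N and (velocity of joint tray above 0.015 m/s or velocity of joint tray below -0.015 m/s)).
Of stain_purple_a, stain_purple_b, stain_red_a, stain_red_b, stain_blue_a, stain_blue_b only 4 to 6 are there at a start; the rules pass over those that are not, and their reading is None.
At some moment in a run one of stain_purple_a, stain_purple_b, stain_red_a, stain_red_b, stain_blue_a, stain_blue_b may be knocked a few centimetres aside while the robot is not near it.
It also fails if it takes over 210 s, if anything falls off the work surface, if the arm or the gripper's body presses on something with over 40 N, if the wrist force passes 120 N, or if a joint passes its speed limit or range.

## Working session

There is one attempt and no reset: what is moved stays moved. The work goes in short steps, Python scripts to look and compute and a tool call to move; the robot and the scene stay as the last step left them, time stands still between calls to the robot, and variables do not carry over. Pictures are saved under pics/ and viewed, and the job is handed in when it is done.

Besides the shell and the picture viewer there is one more tool, called after "Call:" as name(argument=value, ...), one argument or row to a line, values as JSON. play_rows: Moves the arm, as the interface text tells. Its arguments: {"type":"object","properties":{"motion":{"type":"array","items":{"type":"array"}}},"required":["motion"]}

```bash
ls; mkdir -p pics; cat > h.py <<'E'
import numpy as np, cv2
from plant import state, cams, workorder, nets
def save(cam,fn):
    p,d=cams.grab_frame(cam)
    cv2.imwrite('pics/'+fn,cv2.cvtColor(p,cv2.COLOR_RGB2BGR)); return p,d
def w(cam,u,v,d):
    i=cams.camera_info(cam);K=np.array(i['K']);R=cv2.Rodrigues(np.array(i['rvec'],float))[0];t=np.array(i['tvec']).ravel()
    c=np.linalg.inv(K)@np.array([u,v,1])*d
    return R.T@(c-t)
E
python3 - <<'E'
from h import *
s=state();print(s)
for c in ['scene','side','wrist']:
    p,d=save(c,c+'0.png')
    i=cams.camera_info(c);R=cv2.Rodrigues(np.array(i['rvec'],float))[0];print(c,-R.T@np.array(i['tvec']).ravel(),i['K'])
for c in ['scene','side']:
  cams.grab_frame(c)
  for n in ['stain_purple_a_mid','stain_red_a_mid','stain_blue_a_mid','store','tray_front','crank_axis','sleeve_mid','bench_tray','sample_cup']:
    print(c,n,[(np.round(r['at'],3).tolist(),round(r['score'],2)) for r in nets.landmark_of(c,n)])
E
```

```text
pics
{'time': 0.0, 'joint_pos': array([-1.38900658e+00,  5.33744428e-02,  1.61428443e+00, -9.04589535e-06,
        1.47602975e+00, -1.18981003e-01]), 'joint_vel': array([-9.53852665e-04, -1.64703204e-03,  9.39455324e-04,  6.96114701e-04,
       -8.73928607e-05, -5.22623986e-04]), 'joint_efforts': array([-1.36506169e-03, -3.93677938e+01, -3.70177209e+01, -2.31283093e-04,
        6.94130940e-03,  6.93903985e-06]), 'tool_pos': array([ 0.18505532, -0.5963182 ,  0.23005785]), 'tool_rot': array([ 0.56872379,  0.41995161,  0.56980853, -0.41894169]), 'contact_force': array([-0.48690934, -1.10537886,  0.26855649]), 'ft_torque': array([ 0.04140421,  0.05473039, -0.06694333]), 'gripper_width': 0.9980359287507593}
scene [-0.14762194  0.85771726  0.87072039] [[416.38690223   0.         324.00026834]
 [  0.         416.38690223 203.70567046]
 [  0.           0.           1.        ]]
side [0.33254582 0.85831915 0.51893538] [[376.78213535   0.         325.75721622]
 [  0.         376.78213535 198.49120769]
 [  0.           0.           1.        ]]
wrist [ 0.26097746 -0.57349795  0.37190356] [[339.
[... 421 characters left out ...]
, 0.58)]
scene sleeve_mid [([0.458, -0.28, 0.098], 0.6)]
scene bench_tray [([0.444, 0.101, -0.001], 0.96), ([0.474, -0.239, 0.096], 0.48)]
scene sample_cup [([0.62, 0.329, -0.0], 0.69), ([0.554, -0.544, -0.001], 0.68)]
side stain_purple_a_mid [([0.433, 0.13, 0.051], 0.8)]
side stain_red_a_mid [([0.444, 0.062, 0.055], 0.79), ([0.474, -0.236, 0.096], 0.68)]
side stain_blue_a_mid [([0.432, 0.214, 0.048], 0.72)]
side store [([0.618, -0.385, 0.003], 0.96)]
side tray_front [([0.622, -0.385, 0.015], 0.68)]
side crank_axis [([0.471, -0.236, 0.097], 0.64)]
side sleeve_mid [([0.456, -0.279, 0.099], 0.58)]
side bench_tray [([0.444, 0.096, -0.002], 0.74)]
side sample_cup [([0.552, -0.547, -0.002], 0.7)]
```

View pics/scene0.png

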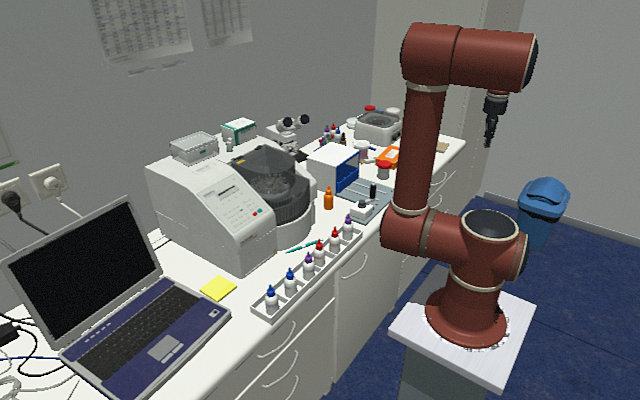

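View pics/side0.png

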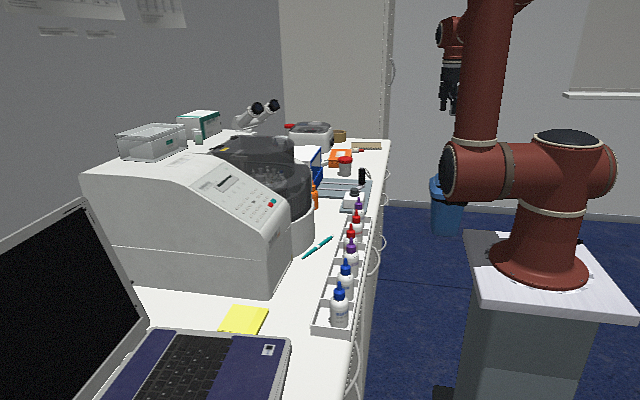

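View pics/wrist0.png

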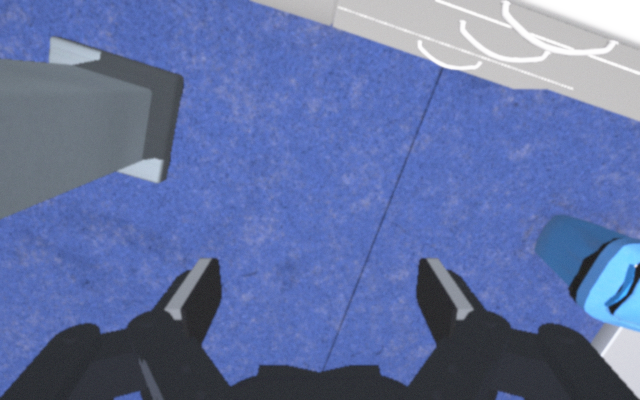

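The scene shows six bottles in the bench tray: from the store side purple, red, red, purple, blue, blue, from about pixel (345,228) to (271,297). The orange look-alike stands at (328,200). The crank is about 1.2 rad off zero, so the tray is about 16 mm out. Next I check the tool orientation.

```bash
python3 - <<'E'
from h import *
from scipy.spatial.transform import Rotation as Ro
s=state();q=s['tool_rot'];M=Ro.from_quat([q[1],q[2],q[3],q[0]]).as_matrix();print(M.round(3))
print('jaw yaw',np.degrees(np.arctan2(M[1,2],M[0,2])))
E
```

```text
[[-0.     0.955  0.296]
 [ 0.     0.296 -0.955]
 [-1.    -0.    -0.   ]]
jaw yaw -72.7643191081213
```

Call:
play_rows(
  motion=[
    [-1,[0.03,0.03,0.02],0.15],
    [-1,[0.06,0.05,0.04],0.3],
    [-1,[0.09,0.08,0.07],0.45],
    [-1,[0.12,0.1,0.07],0.6],
    [-1,[0.15,0.13,0.07],0.75],
  ],
)

```text
time: 1.65
tool_pos: [0.3365, -0.4668, 0.3033]
tool_rot: [0.685, 0.179, 0.683, -0.181]
contact_force: [0.3, -0.4, -0.1]
gripper_width: 0.999
```

Call:
play_rows(
  motion=[
    [-1,[0.03,0.03,0],0.15],
    [-1,[0.06,0.06,0],0.3],
    [-1,[0.09,0.09,0],0.45],
    [-1,[0.125,0.11,0],0.52],
    [-1,[0.125,0.11,0],0.52],
  ],
)

```text
time: 2.15
tool_pos: [0.4631, -0.3541, 0.3013]
tool_rot: [0.708, -0.002, 0.707, 0.003]
contact_force: [-0.2, 0.4, 0.4]
gripper_width: 1.001
```

```bash
python3 - <<'E'
from h import *
from scipy.spatial.transform import Rotation as Ro
s=state();q=s['tool_rot'];M=Ro.from_quat([q[1],q[2],q[3],q[0]]).as_matrix()
print(s['tool_pos'],s['joint_pos'],'jaw yaw',np.degrees(np.arctan2(M[1,2],M[0,2])))
save('wrist','wrist1.png')
for n in ['store','tray_front','crank_axis','sleeve_mid','bench_tray','forceps','sample_cup']:
    print(n,[(np.round(r['at'],3).tolist(),round(r['score'],2)) for r in nets.landmark_of('wrist',n)])
E
```

```text
[ 0.46312571 -0.35408805  0.30134694] [-7.81070675e-01 -7.92679813e-02  1.62798964e+00  1.43104562e-03
  1.59256210e+00 -7.87471447e-01] jaw yaw 0.3685064363691961
store [([0.62, -0.382, 0.002], 0.71)]
tray_front []
crank_axis [([0.481, -0.236, 0.1], 0.93)]
sleeve_mid [([0.461, -0.278, 0.098], 0.65)]
bench_tray []
forceps [([0.466, -0.561, -0.002], 0.48)]
sample_cup [([0.556, -0.536, -0.002], 0.58)]
```

View pics/wrist1.png

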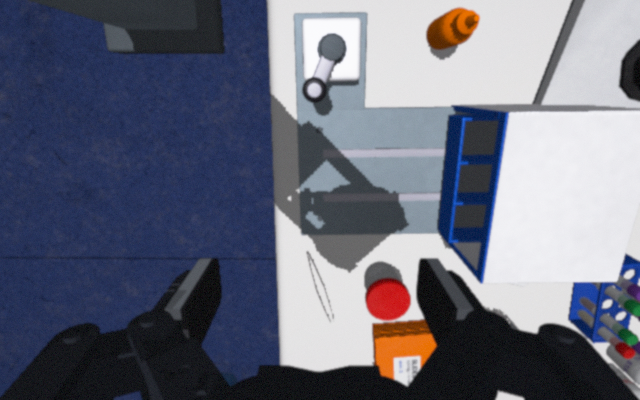

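```bash
python3 - <<'E'
from h import *
p,d=cams.grab_frame('wrist')
def pt(u,v,r=2):
    dd=d[v-r:v+r+1,u-r:u+r+1];return w('wrist',u,v,np.median(dd[dd>0])).round(4)
for n,u,v in [('edgeA',300,20),('edgeB',306,230),('sleeve top',315,90),('axis top',332,47),('railL',335,153),('railR',430,153),('hoodtopA',520,120),('trayf',455,140),('foreground tray',463,130)]:
    print(n,pt(u,v))
# sleeve mask by height
ii=[]
for v in range(70,115):
  for u in range(295,340):
    if d[v,u]>0:
      q=w('wrist',u,v,d[v,u])
      if q[2]>0.11 : ii.append(q)
ii=np.array(ii);print(len(ii),ii.min(0),ii.max(0),ii.mean(0))
# hood front top edge
ii=[]
for v in range(100,290,10):
  for u in range(460,560):
    if d[v,u]>0:
      q=w('wrist',u,v,d[v,u])
      if q[2]>0.127: print(q.round(4)); break
# plate edge
for v in [20,60,110,150,190,225]:
  for u in range(275,330):
      q=w('wrist',u,v,d[v,u])
      if int(p[v,u].sum())<560 and d[v,u]>0 and q[0]>0.38 and q[2]<.05: print('pl',v,u,q.round(4)); break
E
```

```text
edgeA [ 0.4388 -0.2068  0.0092]
edgeB [ 0.4423 -0.4699  0.0086]
sleeve top [ 0.457  -0.2825  0.125 ]
axis top [ 0.4739 -0.2412  0.0664]
railL [ 0.481 -0.361  0.012]
railR [ 0.6039 -0.3617  0.0091]
hoodtopA [ 0.6412 -0.3085  0.1319]
trayf [ 0.625  -0.3415  0.0319]
foreground tray [ 0.6243 -0.327   0.0528]
501 [ 0.44842784 -0.28988174  0.11058817] [ 0.4698575  -0.26775922  0.12691503] [ 0.45925672 -0.27859033  0.1205847 ]
[ 0.6304 -0.2998  0.1307]
[ 0.6306 -0.3087  0.1299]
[ 0.6308 -0.3179  0.1272]
[ 0.6313 -0.3268  0.1291]
[ 0.6315 -0.3363  0.1281]
[ 0.6315 -0.3456  0.1293]
[ 0.6324 -0.3558  0.127 ]
[ 0.6325 -0.3654  0.128 ]
[ 0.6327 -0.3757  0.127 ]
[ 0.6326 -0.3855  0.1284]
[ 0.6329 -0.3963  0.1274]
[ 0.6323 -0.4069  0.1277]
[ 0.6335 -0.4173  0.1286]
[ 0.633  -0.4282  0.1289]
[ 0.6335 -0.4403  0.1274]
[ 0.634  -0.4515  0.1279]
[ 0.6345 -0.4631  0.1283]
[ 0.5148 -0.3504  0.3284]
pl 20 296 [ 0.434  -0.2064  0.0071]
pl 60 298 [ 0.4356 -0.2496  0.0084]
pl 110 275 [ 0.4037 -0.3086 -0.0079]
pl 150 276 [ 0.4028 -0.3608 -0.0087]
pl 190 277 [ 0.4015 -0.4179 -0.0119]
pl 225 279 [ 0.4028 -0.4696 -0.0088]
```

Call:
play_rows(
  motion=[
    [-1,[0,0.04,0],0],
    [-1,[-0.003,0.076,0],0],
    [-1,[-0.003,0.076,-0.05],0],
    [-1,[-0.003,0.076,-0.1],0],
    [-1,[-0.003,0.076,-0.1],0],
  ],
)

```text
time: 3.1
tool_pos: [0.4525, -0.2774, 0.1923]
tool_rot: [0.703, 0.004, 0.712, 0.003]
contact_force: [-0.5, -0.1, -2.4]
gripper_width: 0.999
```

```bash
python3 - <<'E'
from h import *
save('wrist','wrist2.png')
print(state()['tool_pos'])
for n in ['crank_axis','sleeve_mid']:
    print(n,[(np.round(r['at'],4).tolist(),round(r['score'],2)) for r in nets.landmark_of('wrist',n)])
E
```

```text
[ 0.45468146 -0.27932074  0.19721977]
crank_axis [([0.4831, -0.2346, 0.1003], 0.76)]
sleeve_mid [([0.4614, -0.2803, 0.0982], 0.56)]
```

View pics/wrist2.png

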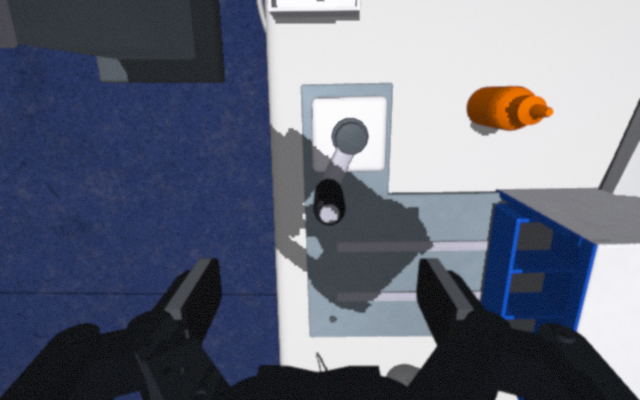

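Call:
play_rows(
  motion=[
    [-1,[0.003,0.001,-0.04],0],
    [-1,[0.003,0.001,-0.08],0],
    [-1,[0.003,0.001,-0.12],0],
    [-1,[0.003,0.001,-0.12],0],
    [1,[0.003,0.001,-0.12],0],
  ],
)

```text
time: 3.75
tool_pos: [0.4618, -0.2815, 0.0844]
tool_rot: [0.708, -0.001, 0.706, -0.001]
contact_force: [0.7, -0.2, 0.1]
gripper_width: 0.856
```

Call:
play_rows(
  motion=[
    [1,[0,0,0],0],
    [1,[0,0,0],0],
    [1,[0,0,0],0],
    [1,[0,0,0],0],
    [1,[0,0,0],0],
  ],
)

```text
time: 4.25
tool_pos: [0.4608, -0.2808, 0.0834]
tool_rot: [0.708, -0.001, 0.707, -0.001]
contact_force: [-2.1, 0.1, 5.8]
gripper_width: 0.241
```

```bash
python3 - <<'E'
from h import *
save('wrist','wrist3.png')
s=state();print(s['tool_pos'],s['contact_force'],s['gripper_width'],s['time'])
E
```

```text
[ 0.46081474 -0.28080082  0.08337719] [-2.6448907   0.38547652  6.48566968] 0.2435087688774764 4.3
```

View pics/wrist3.png

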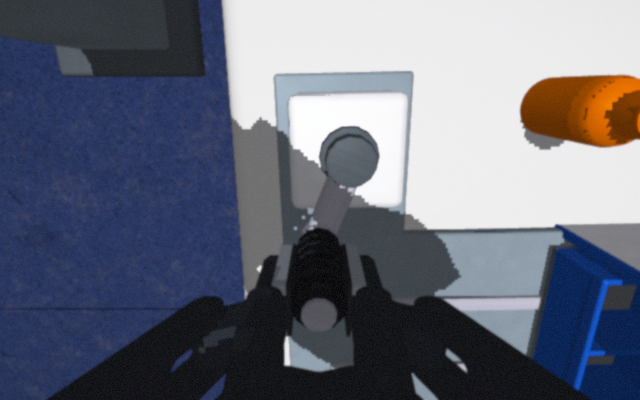

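```bash
cat > circ.py <<'E'
import sys,numpy as np
a0,step=float(sys.argv[1]),float(sys.argv[2]);n=int(sys.argv[3])
p=lambda a:.045*np.array([np.cos(np.radians(a)),np.sin(np.radians(a))])
for k in range(n):
    s=a0+k*5*step
    print(round(s,1),[(p(s+step*(i+1))-p(s)).round(3).tolist() for i in range(5)])
E
python3 circ.py 252.5 21.6 6
```

```text
252.5 [[0.017, -0.002], [0.033, 0.002], [0.047, 0.012], [0.056, 0.027], [0.059, 0.043]]
360.5 [[-0.003, 0.017], [-0.012, 0.031], [-0.026, 0.04], [-0.043, 0.045], [-0.059, 0.042]]
468.5 [[-0.015, -0.008], [-0.025, -0.021], [-0.03, -0.037], [-0.029, -0.054], [-0.022, -0.069]]
576.5 [[0.012, -0.011], [0.028, -0.018], [0.045, -0.017], [0.061, -0.011], [0.073, 0.001]]
684.5 [[0.007, 0.015], [0.008, 0.032], [0.003, 0.048], [-0.008, 0.061], [-0.023, 0.069]]
792.5 [[-0.017, 0.002], [-0.033, -0.002], [-0.047, -0.012], [-0.056, -0.027], [-0.059, -0.043]]
```

Call:
play_rows(
  motion=[
    [1,[0.017,-0.002,0],0],
    [1,[0.033,0.002,0],0],
    [1,[0.047,0.012,0],0],
    [1,[0.056,0.027,0],0],
    [1,[0.059,0.043,0],0],
  ],
)

```text
time: 4.8
tool_pos: [0.5217, -0.2389, 0.0835]
tool_rot: [0.709, -0.002, 0.705, -0.002]
contact_force: [-0.9, -4.1, 3.0]
gripper_width: 0.244
```

```bash
python3 - <<'E'
from h import *
save('wrist','wrist4.png')
s=state();print(s['tool_pos'],s['contact_force'],s['ft_torque'],s['gripper_width'],s['time'])
E
```

```text
[ 0.52153587 -0.2363012   0.08349869] [ 2.31161403 -0.63500312  3.78417638] [-0.03776577 -0.16276627  0.01141743] 0.24201242471213255 4.85
```

View pics/wrist4.png

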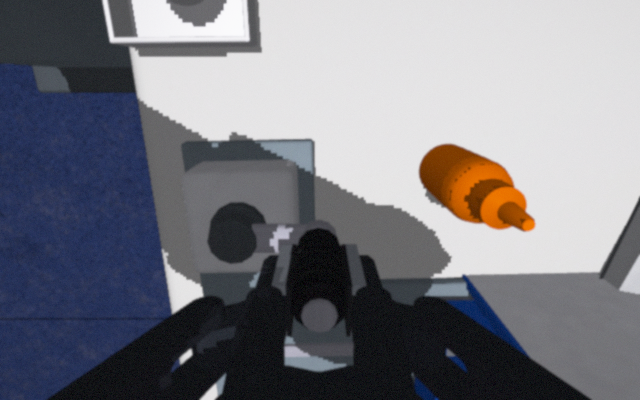

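The sleeve is held in the picture (320,290), the arm now points along +x from the axis at (237,232), and forces are small. I carry on winding.

Call:
play_rows(
  motion=[
    [1,[-0.003,0.017,0],0],
    [1,[-0.012,0.031,0],0],
    [1,[-0.026,0.04,0],0],
    [1,[-0.043,0.045,0],0],
    [1,[-0.059,0.042,0],0],
  ],
)

```text
time: 5.35
tool_pos: [0.462, -0.1958, 0.0834]
tool_rot: [0.709, -0.002, 0.705, -0.001]
contact_force: [6.8, -5.0, 0.3]
gripper_width: 0.242
```

Call:
play_rows(
  motion=[
    [1,[-0.015,-0.008,0],0],
    [1,[-0.025,-0.021,0],0],
    [1,[-0.03,-0.037,0],0],
    [1,[-0.029,-0.054,0],0],
    [1,[-0.022,-0.069,0],0],
  ],
)

```text
time: 5.85
tool_pos: [0.4392, -0.2641, 0.0833]
tool_rot: [0.708, 0.001, 0.706, 0.0]
contact_force: [3.9, 7.8, 7.2]
gripper_width: 0.241
```

Call:
play_rows(
  motion=[
    [1,[0.012,-0.011,0],0],
    [1,[0.028,-0.018,0],0],
    [1,[0.045,-0.017,0],0],
    [1,[0.061,-0.011,0],0],
    [1,[0.073,0.001,0],0],
  ],
)

```text
time: 6.35
tool_pos: [0.5126, -0.2657, 0.0835]
tool_rot: [0.708, -0.002, 0.706, -0.002]
contact_force: [-2.5, -3.4, 5.1]
gripper_width: 0.245
```

Call:
play_rows(
  motion=[
    [1,[0.007,0.015,0],0],
    [1,[0.008,0.032,0],0],
    [1,[0.003,0.048,0],0],
    [1,[-0.008,0.061,0],0],
    [1,[-0.023,0.069,0],0],
  ],
)

```text
time: 6.85
tool_pos: [0.4895, -0.1951, 0.0834]
tool_rot: [0.709, -0.002, 0.706, -0.001]
contact_force: [0.4, -10.3, 3.4]
gripper_width: 0.243
```

Call:
play_rows(
  motion=[
    [1,[-0.017,0.002,0],0],
    [1,[-0.033,-0.002,0],0],
    [1,[-0.047,-0.012,0],0],
    [1,[-0.056,-0.027,0],0],
    [1,[-0.059,-0.043,0],0],
  ],
)

```text
time: 7.35
tool_pos: [0.4313, -0.2371, 0.0834]
tool_rot: [0.71, 0.0, 0.704, -0.0]
contact_force: [12.7, 3.5, 0.7]
gripper_width: 0.242
```

```bash
python3 - <<'E'
from h import *
save('wrist','wrist5.png')
s=state();print(s['tool_pos'],s['contact_force'],s['ft_torque'],s['gripper_width'],s['time'])
cams.grab_frame('scene')
print([(np.round(r['at'],4).tolist(),round(r['score'],2)) for r in nets.landmark_of('scene','tray_front')])
E
```

```text
[ 0.43136006 -0.23912614  0.08339778] [ 8.18793595 -2.65329349  1.91015824] [-0.39486942 -1.29645548 -0.00786137] 0.2466592856292643 7.4
[([0.4715, -0.3856, 0.0143], 0.74)]
```

View pics/wrist5.png

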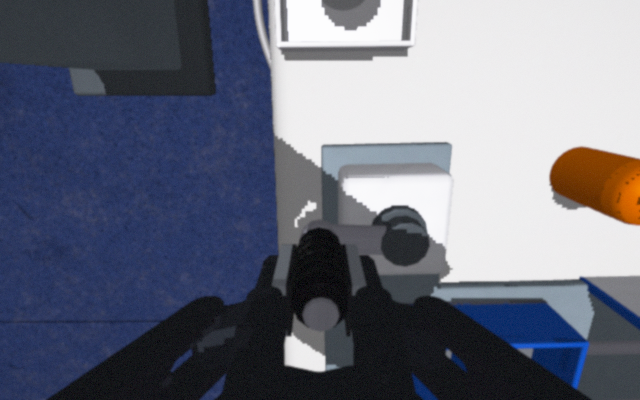

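Call:
play_rows(
  motion=[
    [1,[0,-0.003,0],0],
    [1,[0,-0.005,0],0],
    [1,[0,-0.005,0],0],
    [1,[0,-0.005,0],0],
    [1,[0,-0.005,0],0],
  ],
)

```text
time: 8.0
tool_pos: [0.4314, -0.2399, 0.0832]
tool_rot: [0.709, 0.002, 0.705, 0.001]
contact_force: [5.6, 9.1, 7.1]
gripper_width: 0.238
```

Call:
play_rows(
  motion=[
    [1,[0,0,0],0],
    [-1,[0,0.003,0],0],
    [-1,[0,0.003,0],0],
    [-1,[0,0.003,0],0],
    [-1,[0,0.003,0],0],
  ],
)

```text
time: 8.5
tool_pos: [0.4286, -0.2387, 0.0808]
tool_rot: [0.707, 0.0, 0.707, 0.0]
contact_force: [-0.1, 0.2, -0.3]
gripper_width: 0.903
```

Call:
play_rows(
  motion=[
    [-1,[0,0,0],0],
    [-1,[0,0,0.04],0],
    [-1,[0,0,0.09],0],
    [-1,[0,0,0.14],0],
    [-1,[0,-0.03,0.19],0],
  ],
)

```text
time: 9.0
tool_pos: [0.4294, -0.2635, 0.267]
tool_rot: [0.708, -0.001, 0.706, 0.001]
contact_force: [0.8, -0.1, -0.8]
gripper_width: 0.999
```

Call:
play_rows(
  motion=[
    [-1,[0.02,-0.04,0.02],0],
    [-1,[0.04,-0.08,0.02],0],
    [-1,[0.05,-0.12,0.02],0],
    [-1,[0.05,-0.12,0.02],0],
    [-1,[0.05,-0.12,0.02],0],
  ],
)

```text
time: 9.5
tool_pos: [0.4788, -0.385, 0.283]
tool_rot: [0.707, 0.001, 0.708, 0.0]
contact_force: [0.3, 0.0, -0.8]
gripper_width: 1.0
```

```bash
python3 - <<'E'
from h import *
s=state();print(s['tool_pos'],s['contact_force'],s['gripper_width'],s['time'])
p,d=save('wrist','wrist6.png'); np.save('d6.npy',d)
for n in ['tray_front','sleeve_mid','store']:
    print(n,[(np.round(r['at'],4).tolist(),round(r['score'],2)) for r in nets.landmark_of('wrist',n)])
E
```

```text
[ 0.47880723 -0.38501904  0.28304155] [ 0.27476567  0.02874154 -0.8058181 ] 1.0003389390784039 9.5
tray_front [([0.4737, -0.3892, 0.0116], 0.6), ([0.4343, -0.2401, 0.0986], 0.22)]
sleeve_mid [([0.4387, -0.2396, 0.0991], 0.94)]
store []
```

View pics/wrist6.png

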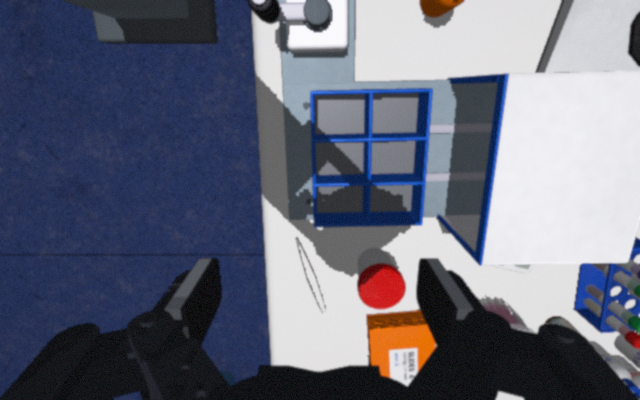

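```bash
python3 - <<'E'
from h import *
i=cams.camera_info('wrist');K=np.array(i['K']);R=cv2.Rodrigues(np.array(i['rvec'],float))[0];t=np.array(i['tvec']).ravel();C=-R.T@t
p=cv2.imread('pics/wrist6.png').astype(int)
def ray(u,v,z=.0575):
    r=R.T@np.linalg.inv(K)@np.array([u,v,1]);return (C+r*(z-C[2])/r[2]).round(4)
for n,u,v in [('TL',310,91),('TR',432,89),('BL',313,228),('BR',422,226),('div top',370,90),('divL1',313,138),('divL2',314,182),('divR1',428,138),('divR2',425,182),('mid1',370,138),('mid2',369,182)]: print(n,ray(u,v))
# bright blue mask 
m=((p[:,:,0]>110)&(p[:,:,2]<60)).astype(np.uint8)*255
cv2.imwrite('pics/mask6.png',cv2.resize(cv2.imread('pics/wrist6.png')[70:250,280:460],None,fx=4,fy=3.3))
E
```

```text
TL [ 0.4706 -0.3101  0.0575]
TR [ 0.5971 -0.308   0.0575]
BL [ 0.4731 -0.4644  0.0575]
BR [ 0.6013 -0.4617  0.0575]
div top [ 0.5329 -0.309   0.0575]
divL1 [ 0.4736 -0.3587  0.0575]
divL2 [ 0.4745 -0.4082  0.0575]
divR1 [ 0.5981 -0.3586  0.0575]
divR2 [ 0.5996 -0.408   0.0575]
mid1 [ 0.5353 -0.3587  0.0575]
mid2 [ 0.5365 -0.4081  0.0575]
```

View pics/mask6.png

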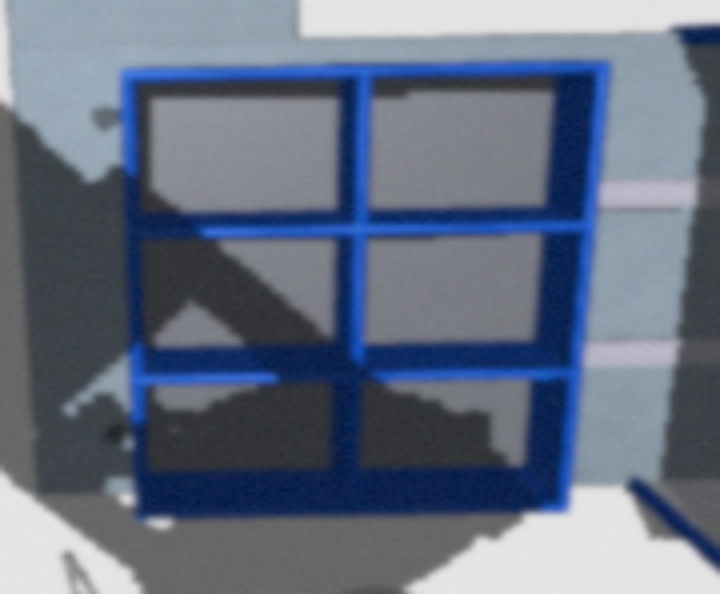

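Call:
play_rows(
  motion=[
    [-1,[-0.005,0.045,0.01],0],
    [-1,[-0.01,0.09,0.02],0],
    [-1,[-0.015,0.14,0.02],0],
    [-1,[-0.02,0.19,0.02],0],
    [-1,[-0.025,0.24,0.02],0],
  ],
)

```text
time: 10.2
tool_pos: [0.4533, -0.1429, 0.3047]
tool_rot: [0.708, -0.0, 0.707, -0.0]
contact_force: [0.3, 0.3, 0.2]
gripper_width: 1.002
```

Call:
play_rows(
  motion=[
    [-1,[-0.005,0.05,0.0],0],
    [-1,[-0.01,0.1,0.0],0],
    [-1,[-0.015,0.15,0.0],0],
    [-1,[-0.015,0.15,0.0],0],
    [-1,[-0.015,0.15,0.0],0],
  ],
)

```text
time: 10.7
tool_pos: [0.4387, 0.006, 0.3046]
tool_rot: [0.708, -0.002, 0.707, 0.001]
contact_force: [-0.2, -0.5, 0.5]
gripper_width: 1.0
```

```bash
cat > look.py <<'E'
import sys
from h import *
s=state();print(s['tool_pos'].round(4),s['contact_force'].round(1),s['gripper_width'].round(3),s['time'])
p,d=save('wrist',sys.argv[1])
for n in sys.argv[2:]:
    print(n,[(np.round(r['at'],4).tolist(),round(r['score'],2)) for r in nets.landmark_of('wrist',n)])
# bottle heights from depth
i=cams.camera_info('wrist');K=np.array(i['K']);R=cv2.Rodrigues(np.array(i['rvec'],float))[0];t=np.array(i['tvec']).ravel()
v,u=np.mgrid[0:400,0:640];P=np.stack([u,v,np.ones_like(u)],-1)@np.linalg.inv(K).T*d[...,None]
W=(P-t)@R
ok=(d>0)&(W[...,2]>.075)&(W[...,2]<.13)&(W[...,0]>.38)&(W[...,0]<.53)&(v<330)
n,l,st,c=cv2.connectedComponentsWithStats(ok.astype(np.uint8))
for k in range(1,n):
    if st[k,4]>60:
        q=W[l==k]; m=p[l==k].mean(0)
        print('blob px',c[k].round(),'min',q.min(0).round(3),'max',q.max(0).round(3),'mid',((q.min(0)+q.max(0))/2).round(4),'rgb',m.round())
E
python3 look.py wrist7.png stain_purple_a_mid stain_red_a_mid stain_blue_a_mid bench_tray
```

```text
Traceback (most recent call last):
  File "look.py", line 3, in <module>
    s=state();print(s['tool_pos'].round(4),s['contact_force'].round(1),s['gripper_width'].round(3),s['time'])
                                                                       ^^^^^^^^^^^^^^^^^^^^^^^^
AttributeError: 'float' object has no attribute 'round'
```

```bash
sed -i "s/s\['gripper_width'\].round(3)/round(s['gripper_width'],3)/" look.py
python3 look.py wrist7.png stain_purple_a_mid stain_red_a_mid stain_blue_a_mid bench_tray
```

```text
[0.4387 0.006  0.3046] [-0.2 -0.5  0.5] 1.0 10.7
stain_purple_a_mid [([0.4267, 0.1315, 0.0511], 0.78)]
stain_red_a_mid [([0.4463, 0.0641, 0.05], 0.73)]
stain_blue_a_mid []
bench_tray [([0.4449, 0.0986, -0.0037], 0.67)]
blob px [313.  36.] min [0.425 0.118 0.075] max [0.445 0.139 0.101] mid [0.435  0.1283 0.0881] rgb [108.  69. 144.]
blob px [323. 106.] min [0.435 0.052 0.075] max [0.455 0.073 0.1  ] mid [0.445  0.0622 0.0878] rgb [179.  42.  43.]
blob px [320. 179.] min [ 0.431 -0.028  0.075] max [ 0.451 -0.007  0.102] mid [ 0.4413 -0.0173  0.0884] rgb [163.  32.  34.]
blob px [324. 247.] min [ 0.435 -0.11   0.075] max [ 0.456 -0.09   0.101] mid [ 0.4454 -0.1004  0.0884] rgb [ 81.  51. 109.]
```

View pics/wrist7.png

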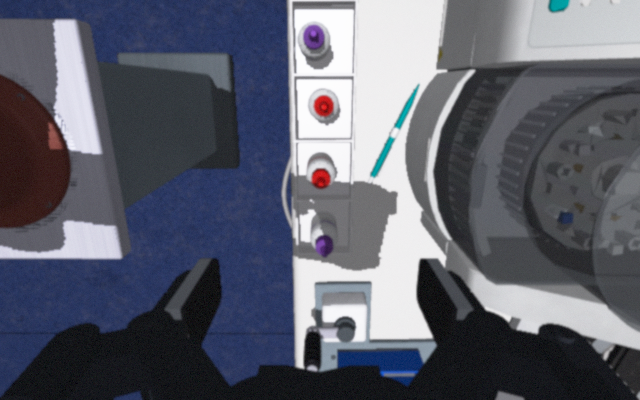

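The picture shows purple at (314,38), red at (323,105), red at (320,178) and purple at (323,243), all upright. Now I pick the nearest purple at (0.445,-0.100).

Call:
play_rows(
  motion=[
    [-1,[0.003,-0.04,-0.02],0],
    [-1,[0.007,-0.08,-0.05],0],
    [-1,[0.007,-0.106,-0.09],0],
    [-1,[0.007,-0.106,-0.13],0],
    [-1,[0.007,-0.106,-0.13],0],
  ],
)

```text
time: 11.45
tool_pos: [0.442, -0.1016, 0.1675]
tool_rot: [0.703, 0.003, 0.711, 0.0]
contact_force: [-0.8, 0.3, -0.8]
gripper_width: 0.998
```

Call:
play_rows(
  motion=[
    [-1,[0,0,-0.04],0],
    [-1,[0,0,-0.08],0],
    [-1,[0,0,-0.12],0],
    [-1,[0,0,-0.128],0],
    [-1,[0,0,-0.128],0],
  ],
)

```text
time: 11.95
tool_pos: [0.4463, -0.1015, 0.0466]
tool_rot: [0.707, 0.0, 0.708, 0.0]
contact_force: [-0.6, -0.4, 0.9]
gripper_width: 0.994
```

Call:
play_rows(
  motion=[
    [1,[0,0,0],0],
    [1,[0,0,0],0],
    [1,[0,0,0],0],
    [1,[0,0,0],0],
    [1,[0,0,0],0],
  ],
)

```text
time: 12.45
tool_pos: [0.4475, -0.1019, 0.0483]
tool_rot: [0.708, -0.0, 0.706, -0.0]
contact_force: [-1.5, 0.7, 6.3]
gripper_width: 0.382
```

```bash
python3 look.py wrist8.png
```

```text
[ 0.4475 -0.1019  0.0483] [-1.5  0.7  6.3] 0.382 12.45
blob px [298.  56.] min [ 0.432 -0.026  0.075] max [ 0.452 -0.005  0.102] mid [ 0.442  -0.0153  0.0886] rgb [156.  26.  26.]
blob px [320. 296.] min [ 0.438 -0.109  0.075] max [ 0.459 -0.088  0.101] mid [ 0.4488 -0.0983  0.0879] rgb [47. 28. 65.]
blob px [225. 310.] min [ 0.395 -0.113  0.075] max [ 0.435 -0.084  0.116] mid [ 0.415  -0.0987  0.0954] rgb [20. 21. 25.]
blob px [412. 310.] min [ 0.462 -0.113  0.075] max [ 0.501 -0.084  0.116] mid [ 0.4813 -0.0986  0.0955] rgb [21. 22. 25.]
```

View pics/wrist8.png

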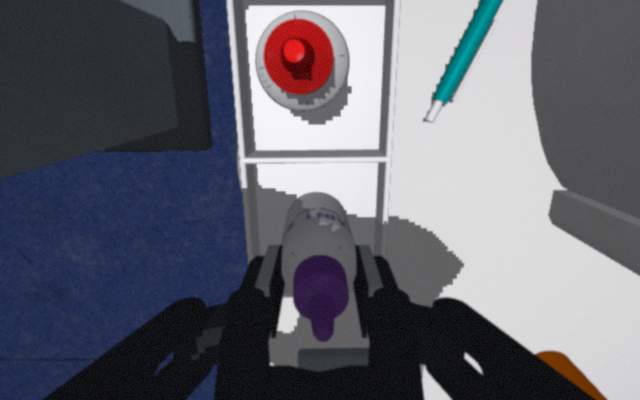

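Call:
play_rows(
  motion=[
    [1,[0,0,0.03],0],
    [1,[0,0,0.07],0],
    [1,[0,0,0.12],0],
    [1,[0,-0.02,0.16],0],
    [1,[0.01,-0.06,0.17],0],
  ],
)

```text
time: 13.0
tool_pos: [0.4586, -0.1617, 0.2233]
tool_rot: [0.711, -0.003, 0.703, -0.0]
contact_force: [0.9, -0.8, 0.1]
gripper_width: 0.375
```

Call:
play_rows(
  motion=[
    [1,[0.02,-0.04,0],0],
    [1,[0.04,-0.085,0],0],
    [1,[0.06,-0.13,0],0],
    [1,[0.08,-0.175,0],0],
    [1,[0.095,-0.215,0],0],
  ],
)

```text
time: 13.5
tool_pos: [0.5519, -0.3785, 0.2162]
tool_rot: [0.707, 0.0, 0.707, -0.0]
contact_force: [0.3, -0.1, -0.3]
gripper_width: 0.376
```

Call:
play_rows(
  motion=[
    [1,[0.01,-0.035,0],0],
    [1,[0.015,-0.06,0],0],
    [1,[0.015,-0.06,0],0],
    [1,[0.015,-0.06,0],0],
    [1,[0.015,-0.06,0],0],
  ],
)

```text
time: 14.0
tool_pos: [0.5662, -0.4353, 0.2163]
tool_rot: [0.707, -0.0, 0.707, 0.0]
contact_force: [-0.2, 0.2, -0.9]
gripper_width: 0.375
```

```bash
python3 look.py wrist9.png
```

```text
[ 0.5662 -0.4353  0.2163] [-0.2  0.2 -0.9] 0.375 14.0
```

View pics/wrist9.png

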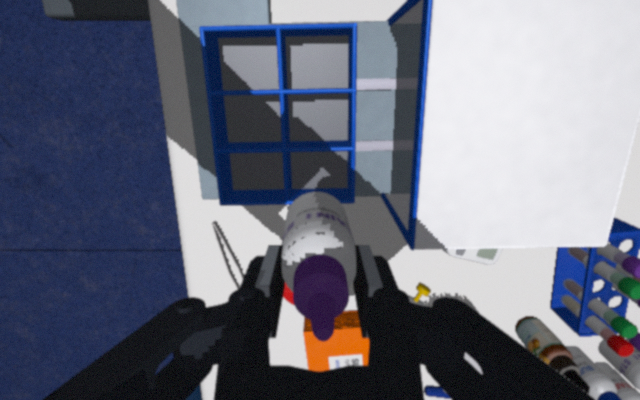

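```bash
python3 - <<'E'
from h import *
i=cams.camera_info('wrist');K=np.array(i['K']);R=cv2.Rodrigues(np.array(i['rvec'],float))[0];t=np.array(i['tvec']).ravel();C=-R.T@t
def ray(u,v,z=.0575):
    r=R.T@np.linalg.inv(K)@np.array([u,v,1]);return (C+r*(z-C[2])/r[2]).round(4)
for n,u,v in [('div1',320,92),('div2',320,148),('outer right',320,203),('outer left',280,27),('xdiv',283,92),('xdiv2',286,148),('rear',354,92),('front',208,92)]: print(n,ray(u,v))
print('shoulder z', [ray(u,v,.216-.047+.068) for u,v in [(320,258),(293,270),(348,270)]])
im=cv2.imread('pics/wrist9.png')[10:210,190:440];cv2.imwrite('pics/c9.png',cv2.resize(im,None,fx=3.2,fy=3))
E
```

```text
div1 [ 0.5679 -0.3615  0.0575]
div2 [ 0.5681 -0.4092  0.0575]
outer right [ 0.5682 -0.4611  0.0575]
outer left [ 0.5357 -0.3117  0.0575]
xdiv [ 0.5366 -0.3616  0.0575]
xdiv2 [ 0.5378 -0.4093  0.0575]
rear [ 0.5968 -0.3615  0.0575]
front [ 0.473  -0.3616  0.0575]
shoulder z [array([ 0.5675, -0.422 ,  0.237 ]), array([ 0.5567, -0.4274,  0.237 ]), array([ 0.5789, -0.4274,  0.237 ])]
```

View pics/c9.png

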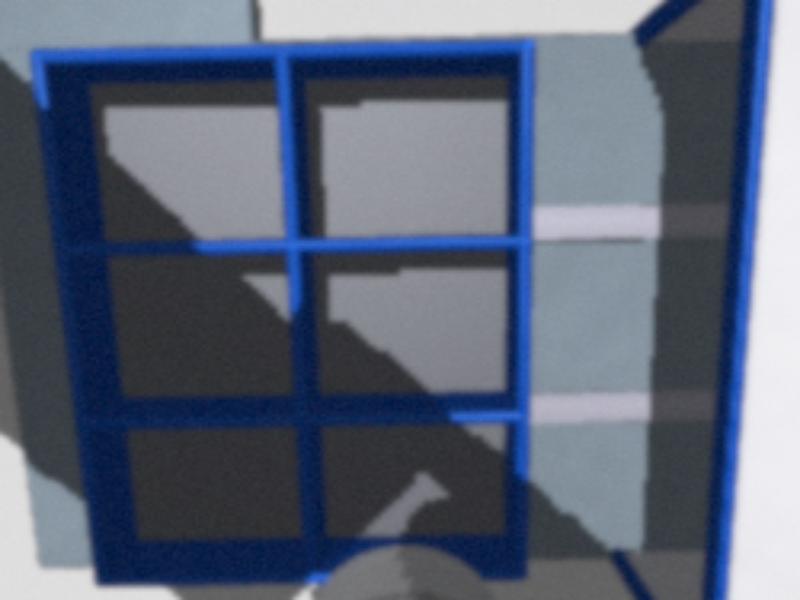

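Call:
play_rows(
  motion=[
    [1,[0.004,-0.001,-0.04],0],
    [1,[0.004,-0.001,-0.08],0],
    [1,[0.004,-0.001,-0.11],0],
    [1,[0.004,-0.001,-0.13],0],
    [1,[0.004,-0.001,-0.145],0],
  ],
)

```text
time: 14.55
tool_pos: [0.5697, -0.4356, 0.0693]
tool_rot: [0.706, 0.0, 0.708, 0.001]
contact_force: [0.1, -0.1, -0.4]
gripper_width: 0.381
```

```bash
python3 look.py wrist10.png
```

```text
[ 0.5697 -0.4356  0.0693] [ 0.1 -0.1 -0.4] 0.381 14.55
blob px [171. 316.] min [ 0.517 -0.425  0.111] max [ 0.53  -0.421  0.129] mid [ 0.5237 -0.423   0.12  ] rgb [25. 27. 29.]
```

View pics/wrist10.png

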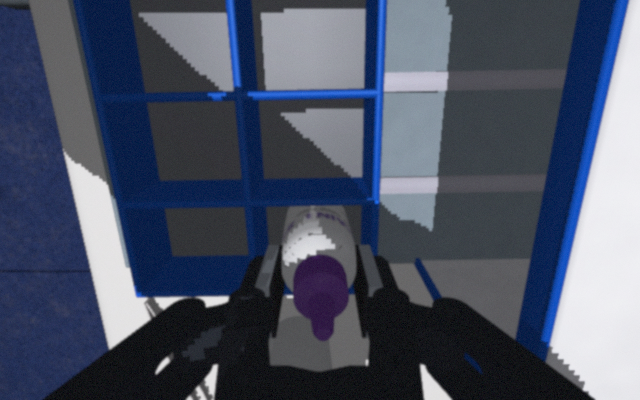

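Call:
play_rows(
  motion=[
    [1,[0,0,-0.003],0],
    [1,[0,0,-0.006],0],
    [1,[0,0,-0.006],0],
    [-0.3,[0,0,-0.006],0],
    [-0.3,[0,0,-0.006],0],
  ],
)

```text
time: 15.1
tool_pos: [0.5708, -0.4379, 0.0665]
tool_rot: [0.708, -0.0, 0.707, -0.0]
contact_force: [-0.7, -0.8, 0.2]
gripper_width: 0.653
```

Call:
play_rows(
  motion=[
    [-0.3,[0,0,0],0],
    [-0.3,[0,0,0.03],0],
    [-0.3,[0,0,0.07],0],
    [-0.3,[0,0,0.12],0],
    [-0.3,[0,0,0.16],0],
  ],
)

```text
time: 15.6
tool_pos: [0.5706, -0.4377, 0.2286]
tool_rot: [0.708, -0.001, 0.706, -0.001]
contact_force: [1.3, -0.2, 1.0]
gripper_width: 0.653
```

```bash
sed 's/(W\[...,0\]<.53)/(W[...,0]<.6)/; s/(v<330)/(v<400)\&(W[...,1]<-.29)/' look.py > lookt.py; python3 lookt.py wrist11.png stain_purple_a_mid
```

```text
[ 0.5706 -0.4377  0.2286] [ 1.3 -0.2  1. ] 0.653 15.6
stain_purple_a_mid []
blob px [316. 172.] min [ 0.556 -0.453  0.075] max [ 0.591 -0.421  0.124] mid [ 0.5732 -0.4372  0.0993] rgb [ 86.  71. 103.]
blob px [303. 273.] min [ 0.53  -0.573  0.075] max [ 0.588 -0.515  0.078] mid [ 0.5593 -0.5441  0.0767] rgb [122.  25.  26.]
```

View pics/wrist11.png

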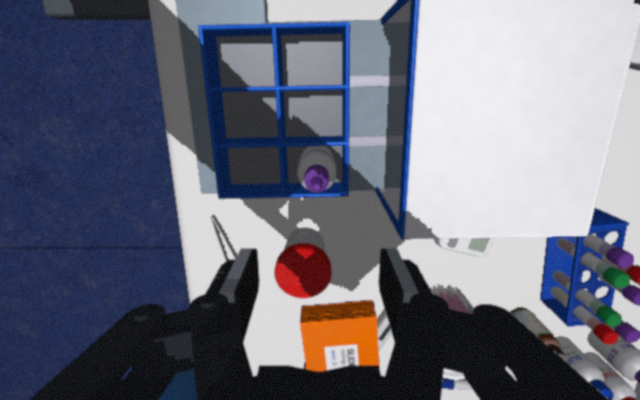

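```bash
cat > chk.py <<'E'
import sys
from h import *
p,d=cams.grab_frame('wrist')
i=cams.camera_info('wrist');K=np.array(i['K']);R=cv2.Rodrigues(np.array(i['rvec'],float))[0];t=np.array(i['tvec']).ravel()
v,u=np.mgrid[0:400,0:640];P=np.stack([u,v,np.ones_like(u)],-1)@np.linalg.inv(K).T*d[...,None]
W=(P-t)@R
# rim/top z reference
for x in (.50,.565):
  for y in (-.335,-.385,-.434):
    m=(d>0)&(abs(W[...,0]-x)<.031)&(abs(W[...,1]-y)<.025)&(W[...,2]>.07)&(W[...,2]<.14)&(v<320)
    if m.sum()>40:
        q=W[m];top=q[q[:,2]>np.percentile(q[:,2],85)];b=q[(q[:,2]>.07)&(q[:,2]<.09)]
        print('cell',x,y,'n',m.sum(),'top',np.median(top,0).round(4),'z90,98',np.percentile(q[:,2],[90,98]).round(4),'shoulder mid',((b.min(0)+b.max(0))/2).round(4))
m=(d>0)&(W[...,0]>.65)&(W[...,0]<.75)&(abs(W[...,1]+.385)<.06)&(W[...,2]>.1);print('hood top z',np.median(W[m][:,2]))
E
python3 chk.py
```

```text
cell 0.565 -0.434 n 929 top [ 0.5681 -0.4311  0.1052] z90,98 [0.1004 0.1104] shoulder mid [ 0.5677 -0.4323  0.08  ]
hood top z 0.12731808736173927
```

Call:
play_rows(
  motion=[
    [-1,[-0.01,0.045,0.01],0],
    [-1,[-0.025,0.09,0.01],0],
    [-1,[-0.04,0.135,0.01],0],
    [-1,[-0.055,0.18,0.01],0],
    [-1,[-0.07,0.225,0.01],0],
  ],
)

```text
time: 16.25
tool_pos: [0.4988, -0.2104, 0.2333]
tool_rot: [0.706, 0.001, 0.708, 0.0]
contact_force: [0.2, -0.3, 0.6]
gripper_width: 1.002
```

Call:
play_rows(
  motion=[
    [-1,[-0.015,0.045,0],0],
    [-1,[-0.03,0.09,0],0],
    [-1,[-0.045,0.135,0],0],
    [-1,[-0.055,0.18,-0.02],0],
    [-1,[-0.058,0.196,-0.04],0],
  ],
)

```text
time: 16.75
tool_pos: [0.4409, -0.0134, 0.194]
tool_rot: [0.707, -0.001, 0.707, 0.001]
contact_force: [0.2, -0.5, -0.3]
gripper_width: 1.005
```

Call:
play_rows(
  motion=[
    [-1,[0,0,0],0],
    [-1,[0,0,0],0],
  ],
)

```text
time: 16.95
tool_pos: [0.4417, -0.0164, 0.1942]
tool_rot: [0.706, -0.0, 0.708, 0.0]
contact_force: [-0.2, -0.6, 0.0]
gripper_width: 1.002
```

```bash
python3 look.py wrist12.png stain_red_a_mid
```

```text
[ 0.4417 -0.0164  0.1942] [-0.2 -0.6  0. ] 1.002 16.95
stain_red_a_mid [([0.4458, 0.0661, 0.0544], 0.89)]
blob px [322.  82.] min [0.436 0.053 0.076] max [0.456 0.074 0.104] mid [0.4461 0.0636 0.0899] rgb [173.  36.  37.]
blob px [306. 214.] min [ 0.423 -0.048  0.075] max [ 0.444 -0.028  0.103] mid [ 0.4337 -0.0381  0.0892] rgb [88. 19. 20.]
```

View pics/wrist12.png

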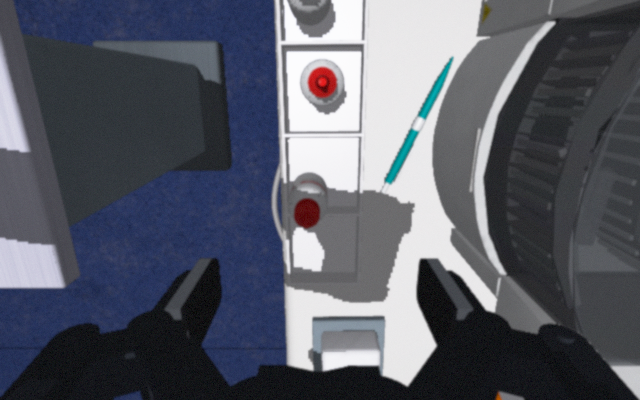

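The red bottle was knocked aside. It now stands upright at (0.434,-0.038), pixel (306,213). I adjust for that.

Call:
play_rows(
  motion=[
    [-1,[-0.005,-0.012,-0.01],0],
    [-1,[-0.008,-0.021,-0.02],0],
    [-1,[-0.008,-0.021,-0.06],0],
    [-1,[-0.008,-0.021,-0.1],0],
    [-1,[-0.008,-0.021,-0.13],0],
  ],
)

```text
time: 17.55
tool_pos: [0.4325, -0.0385, 0.0622]
tool_rot: [0.706, 0.001, 0.708, -0.001]
contact_force: [-0.0, 1.7, 0.3]
gripper_width: 0.999
```

Call:
play_rows(
  motion=[
    [-1,[0,0,-0.017],0],
    [-1,[0,0,-0.017],0],
    [1,[0,0,-0.017],0],
    [1,[0,0,-0.017],0],
    [1,[0,0,-0.017],0],
  ],
)

```text
time: 18.05
tool_pos: [0.4354, -0.0379, 0.0497]
tool_rot: [0.708, -0.0, 0.706, -0.0]
contact_force: [0.3, 0.7, 0.2]
gripper_width: 0.516
```

Call:
play_rows(
  motion=[
    [1,[0,0,0],0],
    [1,[0,0,0],0],
    [1,[0,0,0],0],
  ],
)

```text
time: 18.35
tool_pos: [0.4354, -0.0377, 0.05]
tool_rot: [0.708, -0.0, 0.706, -0.0]
contact_force: [-2.0, -0.4, 5.8]
gripper_width: 0.375
```

```bash
python3 look.py wrist13.png
```

```text
[ 0.4354 -0.0377  0.05  ] [-2.  -0.4  5.8] 0.375 18.35
blob px [347.  17.] min [0.434 0.054 0.075] max [0.455 0.065 0.097] mid [0.4445 0.0594 0.0859] rgb [137.  20.  21.]
blob px [226. 309.] min [ 0.384 -0.049  0.075] max [ 0.422 -0.019  0.117] mid [ 0.403  -0.0341  0.0962] rgb [20. 22. 26.]
blob px [323. 298.] min [ 0.427 -0.047  0.075] max [ 0.448 -0.026  0.101] mid [ 0.4378 -0.0365  0.0879] rgb [83. 14. 15.]
blob px [411. 309.] min [ 0.45  -0.049  0.075] max [ 0.489 -0.02   0.118] mid [ 0.4691 -0.0344  0.0965] rgb [23. 25. 28.]
```

View pics/wrist13.png

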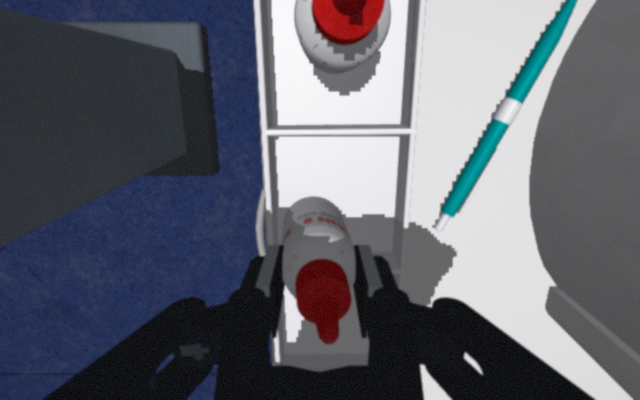

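Call:
play_rows(
  motion=[
    [1,[0,0,0.03],0],
    [1,[0,0,0.07],0],
    [1,[0,0,0.12],0],
    [1,[0,-0.02,0.16],0],
    [1,[0.015,-0.055,0.165],0],
  ],
)

```text
time: 18.9
tool_pos: [0.4521, -0.0928, 0.221]
tool_rot: [0.712, -0.003, 0.703, -0.0]
contact_force: [1.2, -0.6, -0.8]
gripper_width: 0.37
```

Call:
play_rows(
  motion=[
    [1,[0.015,-0.045,0],0],
    [1,[0.033,-0.09,0],0],
    [1,[0.05,-0.135,0],0],
    [1,[0.068,-0.18,0],0],
    [1,[0.085,-0.225,0],0],
  ],
)

```text
time: 19.4
tool_pos: [0.5348, -0.3193, 0.2134]
tool_rot: [0.707, -0.0, 0.707, -0.0]
contact_force: [0.7, 0.4, -1.3]
gripper_width: 0.375
```

Call:
play_rows(
  motion=[
    [1,[0.015,-0.035,0],0],
    [1,[0.03,-0.06,0],0],
    [1,[0.035,-0.068,0],0],
    [1,[0.035,-0.068,0],0],
    [1,[0.035,-0.068,0],0],
  ],
)

```text
time: 19.9
tool_pos: [0.569, -0.3843, 0.2131]
tool_rot: [0.707, 0.0, 0.707, 0.001]
contact_force: [-0.4, 0.5, -1.5]
gripper_width: 0.375
```

```bash
python3 look.py wrist14.png
```

```text
[ 0.569  -0.3843  0.2131] [-0.4  0.5 -1.5] 0.375 19.9
blob px [129.   2.] min [ 0.427 -0.25   0.075] max [ 0.44  -0.246  0.091] mid [ 0.4336 -0.248   0.0829] rgb [15. 15. 17.]
```

View pics/wrist14.png

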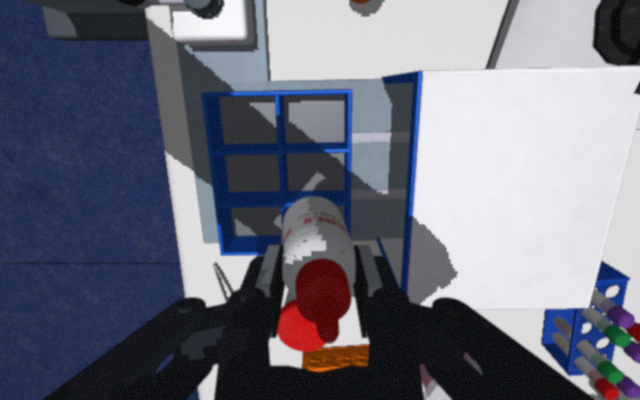

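Call:
play_rows(
  motion=[
    [1,[0.001,-0.002,-0.04],0],
    [1,[0.001,-0.002,-0.08],0],
    [1,[0.001,-0.002,-0.11],0],
    [1,[0.001,-0.002,-0.13],0],
    [1,[0.001,-0.002,-0.143],0],
  ],
)

```text
time: 20.45
tool_pos: [0.5691, -0.3852, 0.0681]
tool_rot: [0.706, 0.0, 0.708, 0.001]
contact_force: [0.6, -0.3, -1.0]
gripper_width: 0.374
```

Call:
play_rows(
  motion=[
    [1,[0,0,-0.003],0],
    [1,[0,0,-0.006],0],
    [1,[0,0,-0.006],0],
    [-0.3,[0,0,-0.006],0],
    [-0.3,[0,0,-0.006],0],
  ],
)

```text
time: 20.95
tool_pos: [0.571, -0.388, 0.0657]
tool_rot: [0.708, -0.001, 0.706, -0.001]
contact_force: [0.4, 0.2, 0.5]
gripper_width: 0.649
```

Call:
play_rows(
  motion=[
    [-0.3,[0,0,0],0],
    [-0.3,[0,0,0.03],0],
    [-0.3,[0,0,0.07],0],
    [-0.3,[0,0,0.12],0],
    [-0.3,[0,0,0.16],0],
  ],
)

```text
time: 21.45
tool_pos: [0.5706, -0.3877, 0.2275]
tool_rot: [0.708, -0.001, 0.706, -0.001]
contact_force: [1.9, -0.4, 0.3]
gripper_width: 0.648
```

```bash
python3 chk.py;python3 lookt.py wrist15.png
```

```text
cell 0.565 -0.385 n 1215 top [ 0.5716 -0.3888  0.116 ] z90,98 [0.1102 0.1236] shoulder mid [ 0.5724 -0.3892  0.08  ]
cell 0.565 -0.434 n 1214 top [ 0.5731 -0.4355  0.1152] z90,98 [0.1108 0.1236] shoulder mid [ 0.5734 -0.435   0.08  ]
hood top z 0.14227983327035326
[ 0.5733 -0.3899  0.2369] [ 1.5 -1.7  4.7] 0.651 21.5
blob px [310. 174.] min [ 0.556 -0.398  0.075] max [ 0.58  -0.375  0.113] mid [ 0.5679 -0.3863  0.0942] rgb [120.  31.  34.]
blob px [312. 223.] min [ 0.557 -0.445  0.075] max [ 0.582 -0.421  0.114] mid [ 0.5695 -0.433   0.0943] rgb [54. 38. 70.]
```

View pics/wrist15.png

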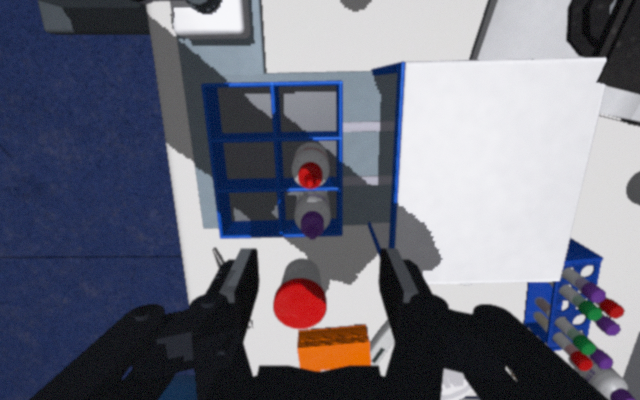

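Both stand in the rear cells, red at pixel (311,165) and purple at (313,212). Next is the second red.

Call:
play_rows(
  motion=[
    [-1,[-0.01,0.045,0],0],
    [-1,[-0.025,0.09,0],0],
    [-1,[-0.04,0.135,0],0],
    [-1,[-0.055,0.18,0],0],
    [-1,[-0.07,0.225,0],0],
  ],
)

```text
time: 22.05
tool_pos: [0.4992, -0.1607, 0.2236]
tool_rot: [0.707, 0.0, 0.707, -0.0]
contact_force: [0.8, -0.2, 0.6]
gripper_width: 1.001
```

Call:
play_rows(
  motion=[
    [-1,[-0.012,0.045,0],0],
    [-1,[-0.025,0.09,0],0],
    [-1,[-0.037,0.135,0],0],
    [-1,[-0.05,0.18,0],0],
    [-1,[-0.055,0.22,-0.02],0],
  ],
)

```text
time: 22.55
tool_pos: [0.4459, 0.0594, 0.2068]
tool_rot: [0.709, -0.0, 0.705, 0.0]
contact_force: [1.1, -0.2, -0.5]
gripper_width: 1.001
```

Call:
play_rows(
  motion=[
    [-1,[0,0.006,-0.02],0],
    [-1,[0,0.006,-0.02],0],
    [-1,[0,0.006,-0.02],0],
  ],
)

```text
time: 22.85
tool_pos: [0.445, 0.0634, 0.1839]
tool_rot: [0.707, -0.0, 0.707, -0.0]
contact_force: [-0.0, 0.1, 0.5]
gripper_width: 0.997
```

```bash
python3 look.py wrist16.png stain_red_a_mid
```

```text
[0.445  0.0634 0.1839] [-0.   0.1  0.5] 0.997 22.85
stain_red_a_mid [([0.4439, 0.0618, 0.0526], 0.81)]
blob px [302. 102.] min [0.425 0.12  0.075] max [0.446 0.141 0.102] mid [0.4353 0.1308 0.0887] rgb [108.  69. 144.]
blob px [317. 191.] min [0.436 0.054 0.075] max [0.456 0.075 0.103] mid [0.446  0.0646 0.0888] rgb [168.  30.  31.]
```

View pics/wrist16.png

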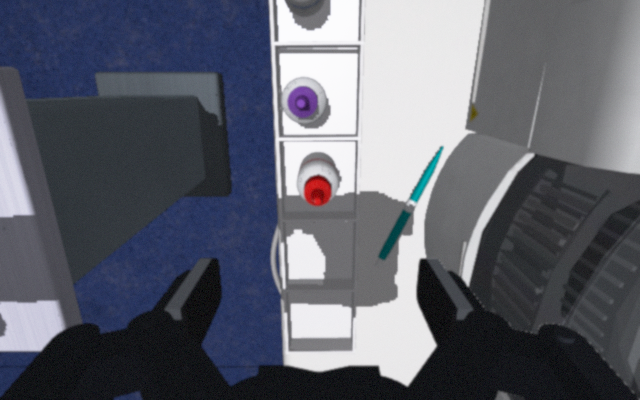

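Call:
play_rows(
  motion=[
    [-1,[0,0.001,-0.04],0],
    [-1,[0,0.001,-0.08],0],
    [-1,[0,0.001,-0.12],0],
    [-1,[0,0.001,-0.136],0],
    [-1,[0,0.001,-0.136],0],
  ],
)

```text
time: 23.45
tool_pos: [0.4436, 0.0637, 0.046]
tool_rot: [0.705, 0.001, 0.709, -0.001]
contact_force: [-0.6, 0.7, 0.6]
gripper_width: 1.002
```

Call:
play_rows(
  motion=[
    [1,[0,0,0],0],
    [1,[0,0,0],0],
    [1,[0,0,0],0],
    [1,[0,0,0],0],
    [1,[0,0,0],0],
  ],
)

```text
time: 23.95
tool_pos: [0.4465, 0.0645, 0.0503]
tool_rot: [0.708, -0.0, 0.706, -0.0]
contact_force: [-3.0, -0.5, 6.7]
gripper_width: 0.376
```

```bash
python3 look.py wrist17.png
```

```text
[0.4465 0.0645 0.0503] [-3.  -0.5  6.7] 0.376 23.95
blob px [278. 122.] min [0.423 0.121 0.075] max [0.445 0.142 0.102] mid [0.4341 0.1315 0.0885] rgb [ 99.  59. 135.]
blob px [226. 309.] min [0.395 0.054 0.075] max [0.433 0.082 0.118] mid [0.4141 0.068  0.0963] rgb [21. 23. 26.]
blob px [411. 309.] min [0.461 0.053 0.075] max [0.5   0.082 0.118] mid [0.4802 0.0677 0.0965] rgb [23. 24. 27.]
blob px [323. 299.] min [0.438 0.055 0.075] max [0.46  0.075 0.1  ] mid [0.4489 0.0649 0.0875] rgb [83. 14. 15.]
```

Call:
play_rows(
  motion=[
    [1,[0,0,0.03],0],
    [1,[0,0,0.07],0],
    [1,[0,0,0.12],0],
    [1,[0,-0.02,0.16],0],
    [1,[0.012,-0.055,0.165],0],
  ],
)

```text
time: 24.5
tool_pos: [0.4602, 0.01, 0.2211]
tool_rot: [0.712, -0.002, 0.702, 0.001]
contact_force: [1.5, -0.5, 0.3]
gripper_width: 0.374
```

Call:
play_rows(
  motion=[
    [1,[0.015,-0.045,0],0],
    [1,[0.03,-0.09,0],0],
    [1,[0.045,-0.135,0],0],
    [1,[0.06,-0.18,0],0],
    [1,[0.075,-0.225,0],0],
  ],
)

```text
time: 25.0
tool_pos: [0.5327, -0.2174, 0.2138]
tool_rot: [0.707, -0.0, 0.707, -0.0]
contact_force: [-0.2, 0.6, -0.1]
gripper_width: 0.372
```

Call:
play_rows(
  motion=[
    [1,[0.015,-0.045,0],0],
    [1,[0.03,-0.09,0],0],
    [1,[0.037,-0.119,0],0],
    [1,[0.037,-0.119,0],0],
    [1,[0.037,-0.119,0],0],
  ],
)

```text
time: 25.5
tool_pos: [0.5692, -0.3346, 0.2132]
tool_rot: [0.707, 0.001, 0.707, -0.0]
contact_force: [0.0, 0.2, -1.3]
gripper_width: 0.374
```

```bash
python3 look.py wrist18.png
```

```text
[ 0.5692 -0.3346  0.2132] [ 0.   0.2 -1.3] 0.374 25.5
blob px [121.  59.] min [ 0.422 -0.249  0.075] max [ 0.444 -0.226  0.127] mid [ 0.433  -0.2377  0.1011] rgb [25. 25. 29.]
```

View pics/wrist18.png

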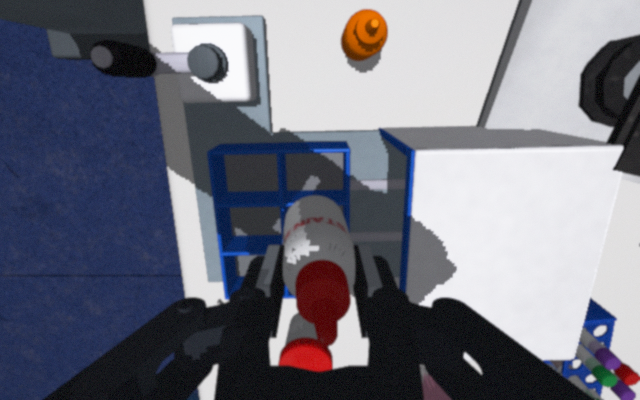

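Call:
play_rows(
  motion=[
    [1,[0.001,0.001,-0.04],0],
    [1,[0.001,0.001,-0.08],0],
    [1,[0.001,0.001,-0.11],0],
    [1,[0.001,0.001,-0.13],0],
    [1,[0.001,0.001,-0.143],0],
  ],
)

```text
time: 26.05
tool_pos: [0.5693, -0.3311, 0.0682]
tool_rot: [0.706, 0.0, 0.708, 0.001]
contact_force: [1.1, 0.6, -0.2]
gripper_width: 0.375
```

Call:
play_rows(
  motion=[
    [1,[0,0,-0.003],0],
    [1,[0,0,-0.006],0],
    [1,[0,0,-0.006],0],
    [-0.3,[0,0,-0.006],0],
    [-0.3,[0,0,-0.006],0],
  ],
)

```text
time: 26.55
tool_pos: [0.571, -0.3339, 0.0656]
tool_rot: [0.708, -0.0, 0.706, -0.0]
contact_force: [0.2, 0.3, -0.6]
gripper_width: 0.652
```

Call:
play_rows(
  motion=[
    [-0.3,[0,0,0],0],
    [-0.3,[0,0,0.03],0],
    [-0.3,[0,0,0.07],0],
    [-0.3,[0,0,0.12],0],
    [-0.3,[0,0,0.16],0],
  ],
)

```text
time: 27.05
tool_pos: [0.5706, -0.3337, 0.2275]
tool_rot: [0.708, -0.001, 0.706, -0.001]
contact_force: [1.1, 0.3, 0.4]
gripper_width: 0.645
```

```bash
python3 lookt.py wrist19.png;python3 chk.py
```

```text
[ 0.5706 -0.3337  0.2275] [1.1 0.3 0.4] 0.645 27.05
blob px [316. 175.] min [ 0.556 -0.351  0.075] max [ 0.591 -0.319  0.125] mid [ 0.5736 -0.3348  0.1001] rgb [101.  62.  65.]
blob px [316. 254.] min [ 0.555 -0.449  0.075] max [ 0.591 -0.373  0.126] mid [ 0.5733 -0.411   0.1003] rgb [84. 64. 75.]
blob px [305. 352.] min [ 0.531 -0.563  0.075] max [ 0.589 -0.514  0.081] mid [ 0.5599 -0.5383  0.0782] rgb [190.  30.  31.]
cell 0.565 -0.335 n 981 top [ 0.5693 -0.3315  0.1065] z90,98 [0.1018 0.1121] shoulder mid [ 0.569  -0.3326  0.08  ]
cell 0.565 -0.385 n 938 top [ 0.5682 -0.3851  0.1055] z90,98 [0.1022 0.1119] shoulder mid [ 0.5682 -0.3848  0.0799]
cell 0.565 -0.434 n 909 top [ 0.5696 -0.4321  0.1058] z90,98 [0.1022 0.1118] shoulder mid [ 0.5694 -0.4311  0.08  ]
hood top z 0.1294559048201773
```

View pics/wrist19.png

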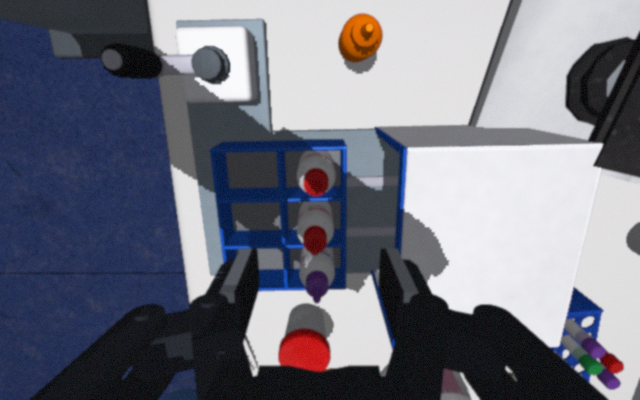

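The rear row is full, with bottles at pixels (316,178), (316,232) and (317,280). Next is the purple at (0.435,0.131).

Call:
play_rows(
  motion=[
    [-1,[-0.013,0.045,0],0],
    [-1,[-0.027,0.09,0],0],
    [-1,[-0.04,0.135,0],0],
    [-1,[-0.055,0.18,0],0],
    [-1,[-0.07,0.225,0],0],
  ],
)

```text
time: 27.65
tool_pos: [0.4992, -0.1068, 0.2236]
tool_rot: [0.707, 0.0, 0.707, -0.0]
contact_force: [1.6, -0.2, -0.1]
gripper_width: 0.996
```

Call:
play_rows(
  motion=[
    [-1,[-0.015,0.045,0],0],
    [-1,[-0.03,0.09,0],0],
    [-1,[-0.045,0.135,0],0],
    [-1,[-0.058,0.18,0],0],
    [-1,[-0.065,0.22,-0.02],0],
  ],
)

```text
time: 28.15
tool_pos: [0.4359, 0.1136, 0.2068]
tool_rot: [0.709, 0.0, 0.705, 0.0]
contact_force: [0.1, 0.1, 0.4]
gripper_width: 0.999
```

Call:
play_rows(
  motion=[
    [-1,[0,0.019,-0.03],0],
    [-1,[0,0.019,-0.03],0],
    [-1,[0,0.019,-0.03],0],
  ],
)

```text
time: 28.45
tool_pos: [0.4347, 0.1305, 0.1735]
tool_rot: [0.706, -0.001, 0.708, 0.0]
contact_force: [-0.5, -1.2, -0.0]
gripper_width: 1.001
```

```bash
python3 look.py wrist20.png stain_purple_a_mid stain_blue_a_mid
```

```text
[0.4347 0.1305 0.1735] [-0.5 -1.2 -0. ] 1.001 28.45
stain_purple_a_mid [([0.4306, 0.1314, 0.0535], 0.6)]
stain_blue_a_mid [([0.4321, 0.2167, 0.0495], 0.95)]
blob px [316.  74.] min [0.425 0.205 0.078] max [0.446 0.225 0.103] mid [0.4355 0.2152 0.0904] rgb [ 36.  71. 161.]
blob px [317. 196.] min [0.426 0.12  0.075] max [0.446 0.142 0.103] mid [0.4361 0.1308 0.0892] rgb [101.  62. 137.]
```

View pics/wrist20.png

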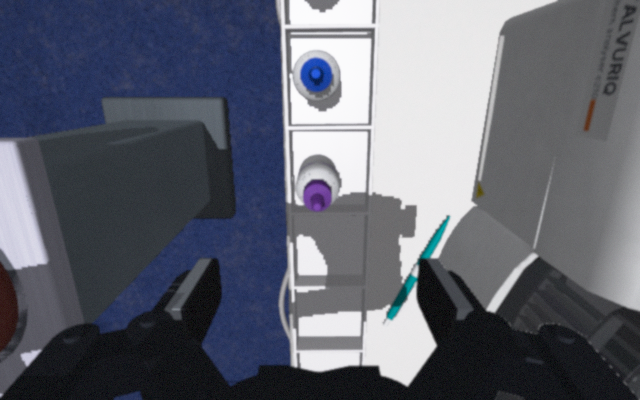

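Call:
play_rows(
  motion=[
    [-1,[0.001,0,-0.04],0],
    [-1,[0.001,0,-0.08],0],
    [-1,[0.001,0,-0.115],0],
    [-1,[0.001,0,-0.125],0],
    [-1,[0.001,0,-0.125],0],
  ],
)

```text
time: 29.1
tool_pos: [0.4359, 0.1298, 0.0486]
tool_rot: [0.706, 0.0, 0.708, -0.001]
contact_force: [0.8, 1.1, 0.4]
gripper_width: 1.001
```

Call:
play_rows(
  motion=[
    [1,[0,0,0],0],
    [1,[0,0,0],0],
    [1,[0,0,0],0],
    [1,[0,0,0],0],
    [1,[0,0,0],0],
  ],
)

```text
time: 29.6
tool_pos: [0.4376, 0.1309, 0.0512]
tool_rot: [0.708, 0.0, 0.706, 0.0]
contact_force: [-0.5, -0.1, 5.9]
gripper_width: 0.369
```

```bash
python3 look.py wrist21.png
```

```text
[0.4376 0.1309 0.0512] [-0.5 -0.1  5.9] 0.369 29.6
blob px [303.  62.] min [0.423 0.206 0.076] max [0.444 0.227 0.102] mid [0.4332 0.2162 0.089 ] rgb [ 27.  62. 148.]
blob px [324. 296.] min [0.43  0.122 0.075] max [0.451 0.143 0.101] mid [0.4403 0.1325 0.0882] rgb [48. 29. 66.]
blob px [227. 309.] min [0.386 0.12  0.075] max [0.425 0.149 0.119] mid [0.4053 0.1341 0.0968] rgb [22. 24. 28.]
blob px [410. 308.] min [0.452 0.12  0.075] max [0.491 0.149 0.119] mid [0.4712 0.1344 0.097 ] rgb [22. 23. 26.]
```

Call:
play_rows(
  motion=[
    [1,[0,0,0.03],0],
    [1,[0,0,0.07],0],
    [1,[0,0,0.12],0],
    [1,[0,-0.02,0.16],0],
    [1,[0.006,-0.06,0.165],0],
  ],
)

```text
time: 30.15
tool_pos: [0.4452, 0.0715, 0.2219]
tool_rot: [0.712, -0.001, 0.703, 0.002]
contact_force: [0.4, -0.1, -0.4]
gripper_width: 0.371
```

Call:
play_rows(
  motion=[
    [1,[0.006,-0.048,0],0],
    [1,[0.012,-0.096,0],0],
    [1,[0.018,-0.144,0],0],
    [1,[0.024,-0.192,0],0],
    [1,[0.03,-0.24,0],0],
  ],
)

```text
time: 30.65
tool_pos: [0.4722, -0.1714, 0.2148]
tool_rot: [0.708, -0.0, 0.707, -0.0]
contact_force: [1.1, 1.0, -0.4]
gripper_width: 0.37
```

Call:
play_rows(
  motion=[
    [1,[0.006,-0.048,0],0],
    [1,[0.012,-0.096,0],0],
    [1,[0.018,-0.144,0],0],
    [1,[0.022,-0.192,0],0],
    [1,[0.025,-0.235,0],0],
  ],
)

```text
time: 31.15
tool_pos: [0.4971, -0.4067, 0.2144]
tool_rot: [0.707, 0.0, 0.707, -0.0]
contact_force: [0.7, 0.8, -0.7]
gripper_width: 0.372
```

Call:
play_rows(
  motion=[
    [1,[0.001,-0.033,0],0],
    [1,[0.001,-0.033,0],0],
    [1,[0.001,-0.033,0],0],
    [1,[0.001,-0.033,0],0],
  ],
)

```text
time: 31.55
tool_pos: [0.4984, -0.4364, 0.2142]
tool_rot: [0.707, -0.0, 0.707, 0.0]
contact_force: [-0.0, -0.6, -0.1]
gripper_width: 0.37
```

```bash
python3 lookt.py wrist22.png
```

```text
[ 0.4984 -0.4364  0.2142] [-0.  -0.6 -0.1] 0.37 31.55
blob px [410.  52.] min [ 0.553 -0.349  0.075] max [ 0.583 -0.318  0.116] mid [ 0.568  -0.3335  0.0954] rgb [156.  76.  78.]
blob px [404. 125.] min [ 0.552 -0.403  0.075] max [ 0.583 -0.372  0.116] mid [ 0.5674 -0.3877  0.0954] rgb [165.  84.  87.]
blob px [402. 181.] min [ 0.553 -0.45   0.075] max [ 0.584 -0.419  0.116] mid [ 0.5688 -0.4341  0.0955] rgb [126. 104. 151.]
```

View pics/wrist22.png

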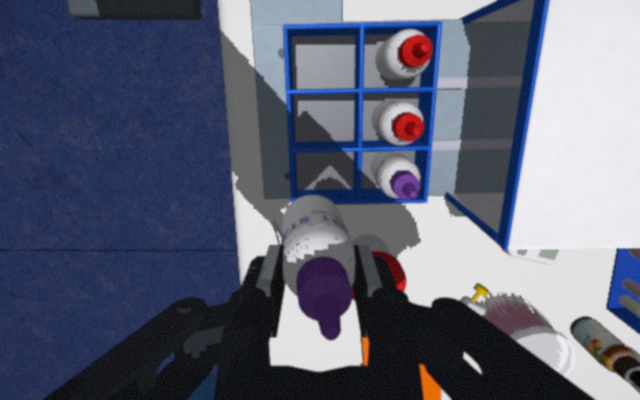

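Call:
play_rows(
  motion=[
    [1,[0.001,0.001,-0.04],0],
    [1,[0.001,0.001,-0.08],0],
    [1,[0.001,0.001,-0.11],0],
    [1,[0.001,0.001,-0.13],0],
    [1,[0.001,0.001,-0.143],0],
  ],
)

```text
time: 32.1
tool_pos: [0.4988, -0.4342, 0.0691]
tool_rot: [0.706, 0.0, 0.708, 0.001]
contact_force: [0.1, 1.0, -0.2]
gripper_width: 0.372
```

Call:
play_rows(
  motion=[
    [1,[0,0,-0.003],0],
    [1,[0,0,-0.006],0],
    [1,[0,0,-0.006],0],
    [-0.3,[0,0,-0.006],0],
    [-0.3,[0,0,-0.006],0],
  ],
)

```text
time: 32.6
tool_pos: [0.4998, -0.4371, 0.0666]
tool_rot: [0.708, -0.001, 0.707, -0.001]
contact_force: [-0.8, -0.4, -0.7]
gripper_width: 0.653
```

Call:
play_rows(
  motion=[
    [-0.3,[0,0,0],0],
    [-0.3,[0,0,0.03],0],
    [-0.3,[0,0,0.07],0],
    [-0.3,[0,0,0.12],0],
    [-0.3,[0,0,0.16],0],
  ],
)

```text
time: 33.1
tool_pos: [0.4995, -0.4368, 0.2285]
tool_rot: [0.708, -0.001, 0.706, -0.001]
contact_force: [0.2, -0.0, 0.6]
gripper_width: 0.65
```

```bash
python3 chk.py; python3 lookt.py wrist23.png
```

```text
cell 0.5 -0.434 n 1215 top [ 0.4993 -0.4378  0.1146] z90,98 [0.1097 0.1237] shoulder mid [ 0.5    -0.4383  0.0798]
cell 0.565 -0.335 n 1643 top [ 0.57   -0.3383  0.1158] z90,98 [0.1102 0.1232] shoulder mid [ 0.5722 -0.3378  0.08  ]
cell 0.565 -0.385 n 1396 top [ 0.5693 -0.3905  0.1159] z90,98 [0.1099 0.1236] shoulder mid [ 0.5709 -0.3915  0.08  ]
cell 0.565 -0.434 n 1303 top [ 0.5711 -0.4365  0.1162] z90,98 [0.1114 0.1238] shoulder mid [ 0.5724 -0.438   0.0796]
hood top z 0.14194456438469932
[ 0.5019 -0.4393  0.2376] [ 2.  -1.6  5.2] 0.651 33.15
blob px [400.  48.] min [ 0.556 -0.347  0.075] max [ 0.58  -0.321  0.114] mid [ 0.5676 -0.334   0.0943] rgb [152.  42.  44.]
blob px [394. 117.] min [ 0.555 -0.4    0.075] max [ 0.579 -0.377  0.113] mid [ 0.567  -0.3884  0.0942] rgb [158.  44.  46.]
blob px [392. 171.] min [ 0.557 -0.445  0.075] max [ 0.582 -0.423  0.114] mid [ 0.5697 -0.434   0.0945] rgb [102.  70. 134.]
blob px [310. 173.] min [ 0.484 -0.447  0.075] max [ 0.509 -0.424  0.114] mid [ 0.4964 -0.4358  0.0943] rgb [ 85.  56. 113.]
```

View pics/wrist23.png

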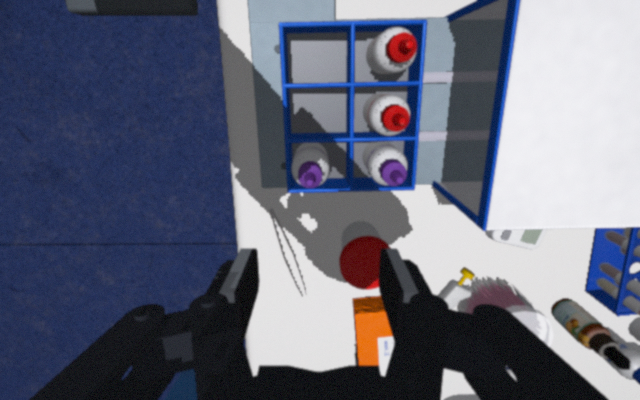

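Four are in, the second purple at pixel (311,168). Next is the blue at (0.434,0.216).

Call:
play_rows(
  motion=[
    [-1,[-0.005,0.048,0],0],
    [-1,[-0.01,0.096,0],0],
    [-1,[-0.015,0.144,0],0],
    [-1,[-0.02,0.192,0],0],
    [-1,[-0.025,0.24,0],0],
  ],
)

```text
time: 33.7
tool_pos: [0.4735, -0.1946, 0.2246]
tool_rot: [0.707, 0.0, 0.707, -0.0]
contact_force: [1.5, 0.4, 0.7]
gripper_width: 0.998
```

Call:
play_rows(
  motion=[
    [-1,[-0.005,0.048,0],0],
    [-1,[-0.01,0.096,0],0],
    [-1,[-0.015,0.144,0],0],
    [-1,[-0.02,0.192,0],0],
    [-1,[-0.025,0.24,0],0],
  ],
)

```text
time: 34.2
tool_pos: [0.4485, 0.0454, 0.2249]
tool_rot: [0.707, 0.0, 0.707, -0.0]
contact_force: [1.3, 0.2, -0.5]
gripper_width: 0.999
```

Call:
play_rows(
  motion=[
    [-1,[-0.005,0.048,0],0],
    [-1,[-0.01,0.096,0],0],
    [-1,[-0.015,0.144,-0.01],0],
    [-1,[-0.016,0.171,-0.04],0],
    [-1,[-0.016,0.171,-0.055],0],
  ],
)

```text
time: 34.7
tool_pos: [0.4315, 0.2171, 0.1677]
tool_rot: [0.706, -0.002, 0.708, 0.002]
contact_force: [-0.4, -0.4, -0.9]
gripper_width: 1.0
```

Call:
play_rows(
  motion=[
    [-1,[0,0,0],0],
    [-1,[0,0,0],0],
  ],
)

```text
time: 34.9
tool_pos: [0.4334, 0.2138, 0.1702]
tool_rot: [0.707, 0.0, 0.707, -0.001]
contact_force: [0.5, -0.4, -0.1]
gripper_width: 1.0
```

```bash
python3 look.py wrist24.png stain_blue_a_mid
```

```text
[0.4334 0.2138 0.1702] [ 0.5 -0.4 -0.1] 1.0 34.9
stain_blue_a_mid [([0.4321, 0.2161, 0.0533], 0.66)]
blob px [316.  80.] min [0.423 0.285 0.079] max [0.444 0.306 0.103] mid [0.4336 0.2959 0.091 ] rgb [ 36.  72. 161.]
blob px [318. 196.] min [0.424 0.205 0.075] max [0.445 0.227 0.103] mid [0.4343 0.2162 0.0889] rgb [ 29.  66. 155.]
```

View pics/wrist24.png

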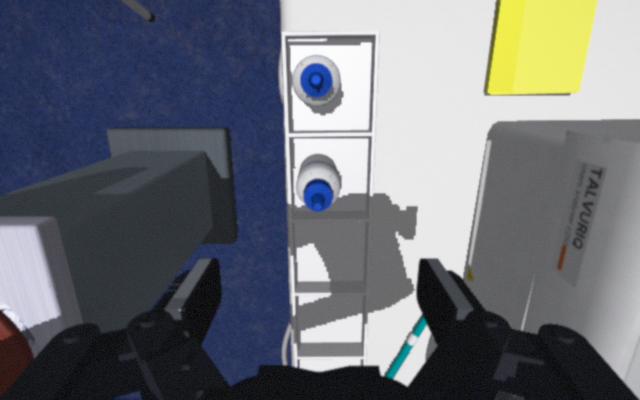

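Call:
play_rows(
  motion=[
    [-1,[0.001,0.002,-0.04],0],
    [-1,[0.001,0.002,-0.08],0],
    [-1,[0.001,0.002,-0.112],0],
    [-1,[0.001,0.002,-0.122],0],
    [-1,[0.001,0.002,-0.122],0],
  ],
)

```text
time: 35.5
tool_pos: [0.434, 0.2158, 0.0477]
tool_rot: [0.707, 0.0, 0.708, -0.001]
contact_force: [0.3, 0.6, 0.9]
gripper_width: 1.004
```

Call:
play_rows(
  motion=[
    [1,[0,0,0],0],
    [1,[0,0,0],0],
    [1,[0,0,0],0],
    [1,[0,0,0],0],
    [1,[0,0,0],0],
  ],
)

```text
time: 36.0
tool_pos: [0.4354, 0.2172, 0.0502]
tool_rot: [0.708, 0.0, 0.706, 0.0]
contact_force: [-1.7, -0.6, 5.5]
gripper_width: 0.376
```

```bash
python3 look.py wrist25.png
```

```text
[0.4354 0.2172 0.0502] [-1.7 -0.6  5.5] 0.376 36.0
blob px [307.  84.] min [0.422 0.286 0.078] max [0.443 0.307 0.102] mid [0.4323 0.296  0.0899] rgb [ 28.  65. 154.]
blob px [322. 297.] min [0.427 0.209 0.075] max [0.448 0.229 0.101] mid [0.4374 0.2188 0.0882] rgb [14. 33. 77.]
blob px [226. 309.] min [0.384 0.206 0.075] max [0.422 0.235 0.118] mid [0.403  0.2203 0.0963] rgb [24. 25. 30.]
blob px [411. 309.] min [0.45  0.206 0.075] max [0.488 0.235 0.118] mid [0.4691 0.2203 0.0965] rgb [23. 24. 27.]
```

Call:
play_rows(
  motion=[
    [1,[0,0,0.03],0],
    [1,[0,0,0.07],0],
    [1,[0,0,0.12],0],
    [1,[0,-0.02,0.16],0],
    [1,[0.006,-0.06,0.165],0],
  ],
)

```text
time: 36.55
tool_pos: [0.4431, 0.1581, 0.2209]
tool_rot: [0.711, -0.001, 0.703, 0.003]
contact_force: [1.7, -0.2, -1.6]
gripper_width: 0.375
```

Call:
play_rows(
  motion=[
    [1,[0.006,-0.048,0],0],
    [1,[0.012,-0.096,0],0],
    [1,[0.018,-0.144,0],0],
    [1,[0.024,-0.192,0],0],
    [1,[0.03,-0.24,0],0],
  ],
)

```text
time: 37.05
tool_pos: [0.4701, -0.0853, 0.2137]
tool_rot: [0.708, -0.0, 0.707, -0.0]
contact_force: [0.9, 0.2, -0.4]
gripper_width: 0.372
```

Call:
play_rows(
  motion=[
    [1,[0.006,-0.048,0],0],
    [1,[0.012,-0.096,0],0],
    [1,[0.018,-0.144,0],0],
    [1,[0.022,-0.192,0],0],
    [1,[0.026,-0.24,0],0],
  ],
)

```text
time: 37.55
tool_pos: [0.4961, -0.3254, 0.2135]
tool_rot: [0.707, 0.0, 0.707, -0.0]
contact_force: [-0.2, 0.3, -0.4]
gripper_width: 0.375
```

Call:
play_rows(
  motion=[
    [1,[0.003,-0.04,0],0],
    [1,[0.003,-0.063,0],0],
    [1,[0.003,-0.063,0],0],
    [1,[0.003,-0.063,0],0],
    [1,[0.003,-0.063,0],0],
  ],
)

```text
time: 38.05
tool_pos: [0.4993, -0.3853, 0.2132]
tool_rot: [0.707, -0.0, 0.707, 0.0]
contact_force: [-0.7, 0.2, -0.6]
gripper_width: 0.378
```

```bash
python3 lookt.py wrist26.png
```

```text
[ 0.4993 -0.3853  0.2132] [-0.7  0.2 -0.6] 0.378 38.05
blob px [404. 121.] min [ 0.553 -0.349  0.075] max [ 0.583 -0.318  0.116] mid [ 0.5679 -0.3334  0.0955] rgb [165.  83.  85.]
blob px [399. 186.] min [ 0.553 -0.403  0.075] max [ 0.584 -0.372  0.116] mid [ 0.5681 -0.3872  0.0954] rgb [163.  83.  86.]
blob px [397. 238.] min [ 0.554 -0.449  0.075] max [ 0.585 -0.419  0.116] mid [ 0.5696 -0.4338  0.0955] rgb [68. 56. 81.]
```

View pics/wrist26.png

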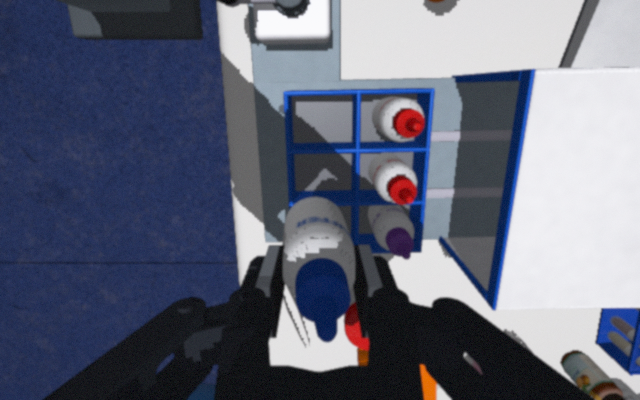

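Call:
play_rows(
  motion=[
    [1,[0.001,0.001,-0.04],0],
    [1,[0.001,0.001,-0.08],0],
    [1,[0.001,0.001,-0.11],0],
    [1,[0.001,0.001,-0.13],0],
    [1,[0.001,0.001,-0.143],0],
  ],
)

```text
time: 38.6
tool_pos: [0.4996, -0.3834, 0.068]
tool_rot: [0.706, 0.0, 0.708, 0.001]
contact_force: [-0.5, 0.9, -0.1]
gripper_width: 0.373
```

Call:
play_rows(
  motion=[
    [1,[0,0,-0.003],0],
    [1,[0,0,-0.006],0],
    [1,[0,0,-0.006],0],
    [-0.3,[0,0,-0.006],0],
    [-0.3,[0,0,-0.006],0],
  ],
)

```text
time: 39.1
tool_pos: [0.5009, -0.3861, 0.0656]
tool_rot: [0.708, -0.001, 0.707, -0.001]
contact_force: [-0.3, 0.4, 0.1]
gripper_width: 0.65
```

Call:
play_rows(
  motion=[
    [-0.3,[0,0,0],0],
    [-0.3,[0,0,0.03],0],
    [-0.3,[0,0,0.07],0],
    [-0.3,[0,0,0.12],0],
    [-0.3,[0,0,0.16],0],
  ],
)

```text
time: 39.6
tool_pos: [0.5006, -0.3857, 0.2275]
tool_rot: [0.708, -0.001, 0.706, -0.001]
contact_force: [0.4, 0.1, 0.1]
gripper_width: 0.652
```

```bash
python3 chk.py; python3 lookt.py wrist27.png
```

```text
cell 0.5 -0.385 n 1216 top [ 0.5022 -0.3881  0.1149] z90,98 [0.1099 0.123 ] shoulder mid [ 0.5025 -0.3883  0.08  ]
cell 0.5 -0.434 n 1212 top [ 0.5003 -0.4375  0.1154] z90,98 [0.1109 0.1234] shoulder mid [ 0.5002 -0.4364  0.0799]
cell 0.565 -0.335 n 1406 top [ 0.5704 -0.3362  0.1155] z90,98 [0.1094 0.1232] shoulder mid [ 0.572  -0.3373  0.0799]
cell 0.565 -0.385 n 1289 top [ 0.5697 -0.3891  0.1153] z90,98 [0.1108 0.1237] shoulder mid [ 0.5713 -0.3909  0.0798]
cell 0.565 -0.434 n 1277 top [ 0.5717 -0.4356  0.1158] z90,98 [0.1111 0.124 ] shoulder mid [ 0.5733 -0.4368  0.08  ]
hood top z 0.14235328126365673
[ 0.5031 -0.3882  0.2364] [ 0.7 -2.1  5.9] 0.65 39.65
blob px [394. 114.] min [ 0.556 -0.346  0.075] max [ 0.579 -0.322  0.114] mid [ 0.5679 -0.3341  0.0943] rgb [159.  42.  44.]
blob px [311. 175.] min [ 0.487 -0.397  0.075] max [ 0.51  -0.373  0.113] mid [ 0.4985 -0.3848  0.0941] rgb [ 34.  64. 136.]
blob px [389. 176.] min [ 0.556 -0.398  0.075] max [ 0.578 -0.376  0.113] mid [ 0.567  -0.3868  0.094 ] rgb [156.  43.  46.]
blob px [387. 225.] min [ 0.558 -0.445  0.075] max [ 0.58  -0.422  0.113] mid [ 0.5691 -0.4335  0.0942] rgb [56. 39. 73.]
blob px [309. 227.] min [ 0.484 -0.446  0.075] max [ 0.509 -0.424  0.113] mid [ 0.4962 -0.435   0.0941] rgb [55. 38. 73.]
```

View pics/wrist27.png

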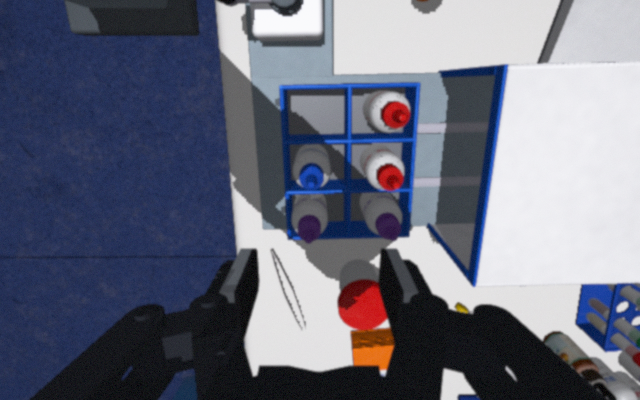

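Five are in. Last is the blue at (0.433,0.296).

Call:
play_rows(
  motion=[
    [-1,[-0.005,0.048,0],0],
    [-1,[-0.01,0.096,0],0],
    [-1,[-0.015,0.144,0],0],
    [-1,[-0.02,0.192,0],0],
    [-1,[-0.025,0.24,0],0],
  ],
)

```text
time: 40.2
tool_pos: [0.4745, -0.1436, 0.2237]
tool_rot: [0.707, 0.0, 0.707, -0.0]
contact_force: [0.6, -0.2, -0.2]
gripper_width: 0.997
```

Call:
play_rows(
  motion=[
    [-1,[-0.005,0.048,0],0],
    [-1,[-0.01,0.096,0],0],
    [-1,[-0.015,0.144,0],0],
    [-1,[-0.02,0.192,0],0],
    [-1,[-0.025,0.24,0],0],
  ],
)

```text
time: 40.7
tool_pos: [0.4495, 0.0964, 0.2239]
tool_rot: [0.707, 0.0, 0.707, -0.0]
contact_force: [0.6, 0.0, -1.0]
gripper_width: 0.998
```

Call:
play_rows(
  motion=[
    [-1,[-0.005,0.048,0],0],
    [-1,[-0.01,0.096,0],0],
    [-1,[-0.015,0.144,-0.01],0],
    [-1,[-0.018,0.185,-0.03],0],
    [-1,[-0.018,0.202,-0.055],0],
  ],
)

```text
time: 41.2
tool_pos: [0.432, 0.3, 0.1695]
tool_rot: [0.708, -0.001, 0.706, 0.002]
contact_force: [0.0, -0.0, 1.1]
gripper_width: 1.003
```

Call:
play_rows(
  motion=[
    [-1,[0,0,0],0],
    [-1,[0,0,0],0],
  ],
)

```text
time: 41.4
tool_pos: [0.4317, 0.2962, 0.1684]
tool_rot: [0.707, -0.001, 0.708, -0.0]
contact_force: [-0.6, -0.9, -0.2]
gripper_width: 1.0
```

```bash
python3 look.py wrist28.png stain_blue_a_mid
```

```text
[0.4317 0.2962 0.1684] [-0.6 -0.9 -0.2] 1.0 41.4
stain_blue_a_mid []
blob px [319. 200.] min [0.423 0.285 0.075] max [0.444 0.307 0.104] mid [0.4338 0.2962 0.0894] rgb [ 30.  67. 157.]
```

View pics/wrist28.png

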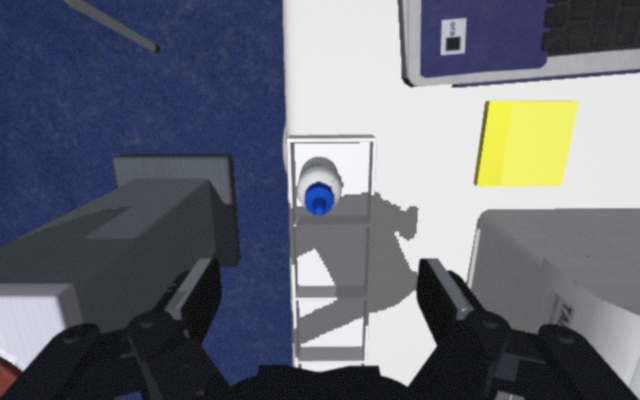

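Call:
play_rows(
  motion=[
    [-1,[0.002,0.001,-0.04],0],
    [-1,[0.002,0.001,-0.08],0],
    [-1,[0.002,0.001,-0.11],0],
    [-1,[0.002,0.001,-0.121],0],
    [-1,[0.002,0.001,-0.121],0],
  ],
)

```text
time: 42.0
tool_pos: [0.4341, 0.2966, 0.0477]
tool_rot: [0.707, 0.0, 0.708, -0.001]
contact_force: [0.4, 0.9, 0.1]
gripper_width: 1.001
```

Call:
play_rows(
  motion=[
    [1,[0,0,0],0],
    [1,[0,0,0],0],
    [1,[0,0,0],0],
    [1,[0,0,0],0],
    [1,[0,0,0],0],
  ],
)

```text
time: 42.5
tool_pos: [0.4352, 0.2984, 0.0502]
tool_rot: [0.708, 0.0, 0.706, 0.001]
contact_force: [-2.3, -0.0, 5.3]
gripper_width: 0.372
```

```bash
python3 look.py wrist29.png
```

```text
[0.4352 0.2984 0.0502] [-2.3 -0.   5.3] 0.372 42.5
blob px [227. 309.] min [0.384 0.287 0.075] max [0.422 0.316 0.118] mid [0.403  0.3017 0.0964] rgb [25. 27. 31.]
blob px [410. 309.] min [0.449 0.288 0.075] max [0.488 0.316 0.117] mid [0.4688 0.3018 0.0961] rgb [25. 26. 29.]
blob px [323. 301.] min [0.427 0.287 0.075] max [0.448 0.308 0.099] mid [0.4377 0.2975 0.0872] rgb [14. 34. 79.]
```

Call:
play_rows(
  motion=[
    [1,[0,0,0.03],0],
    [1,[0,0,0.07],0],
    [1,[0,0,0.12],0],
    [1,[0,-0.02,0.16],0],
    [1,[0.006,-0.06,0.165],0],
  ],
)

```text
time: 43.05
tool_pos: [0.443, 0.2397, 0.2212]
tool_rot: [0.711, 0.0, 0.703, 0.003]
contact_force: [2.2, -0.6, -0.9]
gripper_width: 0.372
```

Call:
play_rows(
  motion=[
    [1,[0.006,-0.048,0],0],
    [1,[0.012,-0.096,0],0],
    [1,[0.018,-0.144,0],0],
    [1,[0.024,-0.192,0],0],
    [1,[0.03,-0.24,0],0],
  ],
)

```text
time: 43.55
tool_pos: [0.4701, -0.0042, 0.2138]
tool_rot: [0.708, -0.0, 0.707, 0.0]
contact_force: [2.2, 0.4, -0.6]
gripper_width: 0.375
```

Call:
play_rows(
  motion=[
    [1,[0.006,-0.048,0],0],
    [1,[0.012,-0.096,0],0],
    [1,[0.018,-0.144,0],0],
    [1,[0.022,-0.192,0],0],
    [1,[0.026,-0.24,0],0],
  ],
)

```text
time: 44.05
tool_pos: [0.4961, -0.2444, 0.2136]
tool_rot: [0.707, -0.0, 0.707, -0.0]
contact_force: [0.9, 0.0, -0.6]
gripper_width: 0.372
```

Call:
play_rows(
  motion=[
    [1,[0.003,-0.045,0],0],
    [1,[0.003,-0.085,0],0],
    [1,[0.003,-0.093,0],0],
    [1,[0.003,-0.093,0],0],
    [1,[0.003,-0.093,0],0],
  ],
)

```text
time: 44.55
tool_pos: [0.4993, -0.3343, 0.2131]
tool_rot: [0.707, 0.0, 0.707, 0.0]
contact_force: [-0.0, -0.1, -0.5]
gripper_width: 0.373
```

```bash
python3 lookt.py wrist30.png
```

```text
[ 0.4993 -0.3343  0.2131] [-0.  -0.1 -0.5] 0.373 44.55
blob px [400. 183.] min [ 0.553 -0.349  0.075] max [ 0.584 -0.318  0.116] mid [ 0.5685 -0.3331  0.0954] rgb [164.  83.  86.]
blob px [395. 242.] min [ 0.553 -0.401  0.075] max [ 0.583 -0.371  0.116] mid [ 0.568  -0.3859  0.0954] rgb [87. 44. 46.]
blob px [401. 281.] min [ 0.568 -0.439  0.075] max [ 0.585 -0.418  0.097] mid [ 0.5762 -0.4285  0.0858] rgb [88. 81. 99.]
```

View pics/wrist30.png

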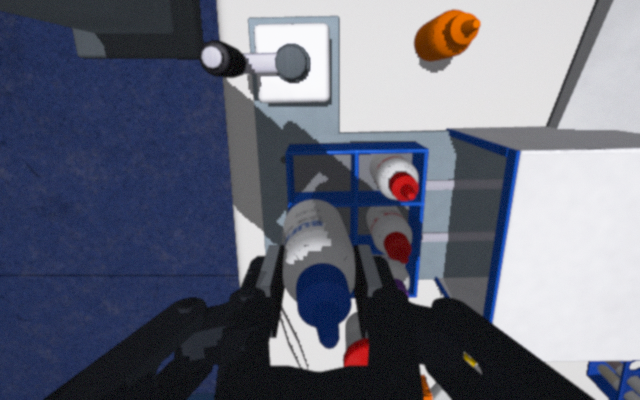

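Call:
play_rows(
  motion=[
    [1,[0.001,0.001,-0.04],0],
    [1,[0.001,0.001,-0.08],0],
    [1,[0.001,0.001,-0.11],0],
    [1,[0.001,0.001,-0.13],0],
    [1,[0.001,0.001,-0.143],0],
  ],
)

```text
time: 45.1
tool_pos: [0.4996, -0.3319, 0.0681]
tool_rot: [0.706, 0.0, 0.708, 0.001]
contact_force: [0.7, 0.4, -0.2]
gripper_width: 0.373
```

Call:
play_rows(
  motion=[
    [1,[0,0,-0.003],0],
    [1,[0,0,-0.006],0],
    [1,[0,0,-0.006],0],
    [-0.3,[0,0,-0.006],0],
    [-0.3,[0,0,-0.006],0],
  ],
)

```text
time: 45.6
tool_pos: [0.501, -0.335, 0.0656]
tool_rot: [0.708, -0.001, 0.706, -0.001]
contact_force: [0.2, 0.2, -0.1]
gripper_width: 0.647
```

Call:
play_rows(
  motion=[
    [-0.3,[0,0,0],0],
    [-0.3,[0,0,0.03],0],
    [-0.3,[0,0,0.07],0],
    [-0.3,[0,0,0.12],0],
    [-0.3,[0,0,0.16],0],
  ],
)

```text
time: 46.1
tool_pos: [0.5005, -0.3348, 0.2275]
tool_rot: [0.708, -0.001, 0.706, -0.001]
contact_force: [0.7, -1.2, 1.1]
gripper_width: 0.649
```

Call:
play_rows(
  motion=[
    [-1,[0,-0.03,0.02],0],
    [-1,[0,-0.05,0.02],0],
    [-1,[0,-0.05,0.02],0],
    [-1,[0,-0.05,0.02],0],
  ],
)

```text
time: 46.5
tool_pos: [0.4993, -0.3839, 0.2413]
tool_rot: [0.706, 0.002, 0.708, 0.001]
contact_force: [0.1, 0.0, -0.4]
gripper_width: 0.994
```

```bash
python3 chk.py; python3 lookt.py wrist31.png sleeve_mid
```

```text
cell 0.5 -0.335 n 1155 top [ 0.4983 -0.335   0.1055] z90,98 [0.099  0.1142] shoulder mid [ 0.4979 -0.3365  0.0798]
cell 0.5 -0.385 n 1003 top [ 0.499  -0.384   0.1074] z90,98 [0.1026 0.1144] shoulder mid [ 0.4988 -0.3848  0.08  ]
cell 0.5 -0.434 n 966 top [ 0.4964 -0.4335  0.1077] z90,98 [0.1034 0.1143] shoulder mid [ 0.4968 -0.4328  0.08  ]
cell 0.565 -0.335 n 1168 top [ 0.5666 -0.3319  0.1076] z90,98 [0.102  0.1141] shoulder mid [ 0.5679 -0.3329  0.0799]
cell 0.565 -0.385 n 1044 top [ 0.5663 -0.3853  0.1076] z90,98 [0.1033 0.1142] shoulder mid [ 0.5672 -0.3868  0.08  ]
cell 0.565 -0.434 n 1007 top [ 0.5682 -0.4317  0.1074] z90,98 [0.1034 0.1141] shoulder mid [ 0.569  -0.4329  0.08  ]
hood top z 0.13164208473361272
[ 0.4993 -0.3834  0.2411] [-0.4 -0.2 -0.4] 0.997 46.55
sleeve_mid []
blob px [397. 121.] min [ 0.553 -0.349  0.075] max [ 0.584 -0.318  0.117] mid [ 0.5689 -0.3337  0.096 ] rgb [167.  89.  91.]
blob px [317. 124.] min [ 0.483 -0.353  0.075] max [ 0.514 -0.321  0.116] mid [ 0.4988 -0.3368  0.0956] rgb [ 88. 105. 149.]
blob px [318. 179.] min [ 0.483 -0.4    0.075] max [ 0.514 -0.371  0.116] mid [ 0.4988 -0.3855  0.0957] rgb [ 57.  77. 127.]
blob px [392. 180.] min [ 0.552 -0.403  0.075] max [ 0.584 -0.371  0.117] mid [ 0.568  -0.3871  0.0958] rgb [166.  92.  96.]
blob px [391. 227.] min [ 0.554 -0.449  0.075] max [ 0.586 -0.418  0.116] mid [ 0.5699 -0.4335  0.0957] rgb [69. 58. 82.]
blob px [315. 229.] min [ 0.482 -0.446  0.075] max [ 0.512 -0.421  0.117] mid [ 0.4968 -0.4334  0.0958] rgb [70. 59. 83.]
```

View pics/wrist31.png

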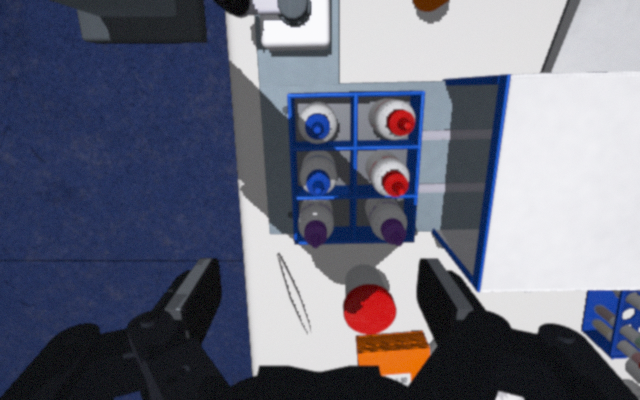

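All six stand in the cells at equal heights, cap tips at about 0.116 m. Now back to the crank sleeve.

Call:
play_rows(
  motion=[
    [-1,[-0.02,0.045,0],0],
    [-1,[-0.04,0.09,0],0],
    [-1,[-0.06,0.13,0],0],
    [-1,[-0.069,0.146,-0.03],0],
    [-1,[-0.069,0.146,-0.06],0],
  ],
)

```text
time: 47.15
tool_pos: [0.4308, -0.2359, 0.1839]
tool_rot: [0.708, -0.001, 0.706, 0.001]
contact_force: [-0.6, -0.3, -0.4]
gripper_width: 1.0
```

Call:
play_rows(
  motion=[
    [-1,[0,0,0],0],
    [-1,[0,0,0],0],
  ],
)

```text
time: 47.35
tool_pos: [0.4309, -0.2378, 0.1837]
tool_rot: [0.707, 0.0, 0.708, 0.001]
contact_force: [0.5, -1.0, 0.3]
gripper_width: 0.999
```

```bash
python3 look.py wrist32.png sleeve_mid
```

```text
[ 0.4309 -0.2378  0.1837] [ 0.5 -1.   0.3] 0.999 47.35
sleeve_mid [([0.4327, -0.2429, 0.0994], 0.75)]
blob px [320. 204.] min [ 0.422 -0.25   0.075] max [ 0.445 -0.228  0.129] mid [ 0.4337 -0.2389  0.1019] rgb [58. 58. 63.]
blob px [397. 306.] min [ 0.483 -0.352  0.075] max [ 0.516 -0.321  0.115] mid [ 0.4992 -0.3368  0.0953] rgb [ 60.  74. 109.]
```

View pics/wrist32.png

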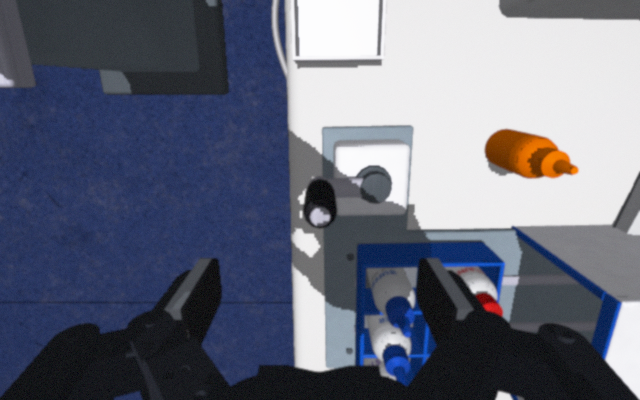

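Call:
play_rows(
  motion=[
    [-1,[0.001,-0.001,-0.04],0],
    [-1,[0.001,-0.001,-0.08],0],
    [-1,[0.001,-0.001,-0.1],0],
    [-1,[0.001,-0.001,-0.1],0],
    [1,[0.001,-0.001,-0.1],0],
  ],
)

```text
time: 47.95
tool_pos: [0.4333, -0.2404, 0.0859]
tool_rot: [0.708, -0.0, 0.707, -0.001]
contact_force: [0.0, -1.2, 0.1]
gripper_width: 0.858
```

Call:
play_rows(
  motion=[
    [1,[0,0,0],0],
    [1,[0,0,0],0],
    [1,[0,0,0],0],
    [1,[0,0,0],0],
    [1,[0,0,0],0],
  ],
)

```text
time: 48.45
tool_pos: [0.4318, -0.24, 0.0858]
tool_rot: [0.706, -0.0, 0.708, -0.0]
contact_force: [-6.4, 1.0, 8.0]
gripper_width: 0.243
```

```bash
python3 circ.py 181 -17 9
```

```text
181.0 [[0.002, 0.013], [0.007, 0.025], [0.016, 0.035], [0.027, 0.042], [0.04, 0.046]]
96.0 [[0.013, -0.001], [0.026, -0.005], [0.037, -0.013], [0.044, -0.024], [0.049, -0.036]]
11.0 [[0.001, -0.013], [-0.003, -0.026], [-0.01, -0.038], [-0.02, -0.046], [-0.032, -0.052]]
-74.0 [[-0.013, -0.002], [-0.026, 0.0], [-0.038, 0.006], [-0.048, 0.016], [-0.054, 0.027]]
-159.0 [[-0.003, 0.013], [-0.002, 0.026], [0.003, 0.039], [0.011, 0.049], [0.022, 0.057]]
-244.0 [[0.013, 0.004], [0.026, 0.004], [0.039, 0.0], [0.05, -0.007], [0.058, -0.017]]
-329.0 [[0.005, -0.012], [0.006, -0.026], [0.004, -0.039], [-0.003, -0.05], [-0.012, -0.06]]
-414.0 [[-0.012, -0.006], [-0.025, -0.009], [-0.038, -0.007], [-0.05, -0.002], [-0.06, 0.007]]
-499.0 [[-0.007, 0.011], [-0.011, 0.024], [-0.01, 0.037], [-0.006, 0.05], [0.002, 0.061]]
```

Call:
play_rows(
  motion=[
    [1,[0.002,0.013,0],0],
    [1,[0.007,0.025,0],0],
    [1,[0.016,0.035,0],0],
    [1,[0.027,0.042,0],0],
    [1,[0.04,0.046,0],0],
  ],
)

```text
time: 48.95
tool_pos: [0.4725, -0.1939, 0.0858]
tool_rot: [0.707, -0.001, 0.707, -0.001]
contact_force: [-3.6, -5.7, 3.9]
gripper_width: 0.24
```

Call:
play_rows(
  motion=[
    [1,[0.013,-0.001,0],0],
    [1,[0.026,-0.005,0],0],
    [1,[0.037,-0.013,0],0],
    [1,[0.044,-0.024,0],0],
    [1,[0.049,-0.036,0],0],
  ],
)

```text
time: 49.45
tool_pos: [0.521, -0.2297, 0.0857]
tool_rot: [0.706, -0.0, 0.708, 0.0]
contact_force: [-9.9, 1.7, 10.1]
gripper_width: 0.242
```

```bash
python3 look.py wrist33.png tray_front
```

```text
[ 0.521  -0.2297  0.0857] [-9.9  1.7 10.1] 0.242 49.45
tray_front []
blob px [304. 279.] min [ 0.498 -0.243  0.075] max [ 0.53  -0.217  0.13 ] mid [ 0.5138 -0.23    0.1025] rgb [31. 31. 35.]
blob px [236. 305.] min [ 0.49  -0.225  0.125] max [ 0.497 -0.223  0.13 ] mid [ 0.4931 -0.2245  0.1275] rgb [23. 25. 29.]
```

View pics/wrist33.png

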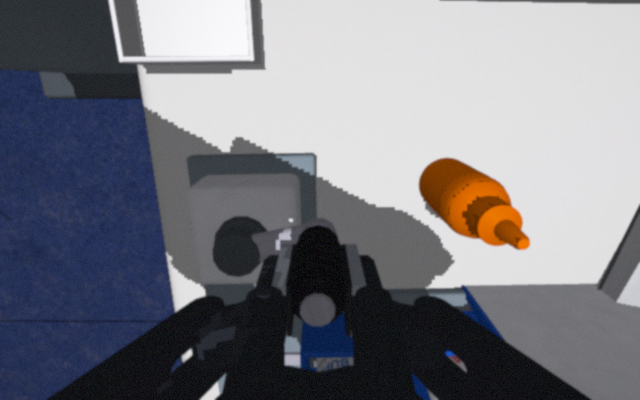

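Call:
play_rows(
  motion=[
    [1,[0,-0.013,0],0],
    [1,[-0.005,-0.026,0],0],
    [1,[-0.012,-0.038,0],0],
    [1,[-0.022,-0.046,0],0],
    [1,[-0.033,-0.052,0],0],
  ],
)

```text
time: 50.05
tool_pos: [0.4892, -0.2824, 0.0858]
tool_rot: [0.708, -0.0, 0.706, -0.001]
contact_force: [2.5, 3.8, 6.2]
gripper_width: 0.24
```

Call:
play_rows(
  motion=[
    [1,[-0.013,-0.002,0],0],
    [1,[-0.026,0.0,0],0],
    [1,[-0.038,0.006,0],0],
    [1,[-0.048,0.016,0],0],
    [1,[-0.054,0.027,0],0],
  ],
)

```text
time: 50.55
tool_pos: [0.4346, -0.2556, 0.0858]
tool_rot: [0.708, -0.001, 0.706, -0.002]
contact_force: [6.1, -1.2, 3.9]
gripper_width: 0.24
```

Call:
play_rows(
  motion=[
    [1,[-0.003,0.013,0],0],
    [1,[-0.002,0.026,0],0],
    [1,[0.003,0.039,0],0],
    [1,[0.011,0.049,0],0],
    [1,[0.022,0.057,0],0],
  ],
)

```text
time: 51.05
tool_pos: [0.4561, -0.1986, 0.0857]
tool_rot: [0.707, -0.002, 0.707, -0.002]
contact_force: [-0.4, -7.9, 5.5]
gripper_width: 0.241
```

Call:
play_rows(
  motion=[
    [1,[0.013,0.004,0],0],
    [1,[0.026,0.004,0],0],
    [1,[0.039,0.0,0],0],
    [1,[0.05,-0.007,0],0],
    [1,[0.058,-0.017,0],0],
  ],
)

```text
time: 51.55
tool_pos: [0.5142, -0.214, 0.0857]
tool_rot: [0.707, -0.0, 0.708, 0.001]
contact_force: [-3.7, 2.2, 12.5]
gripper_width: 0.24
```

```bash
python3 - <<'E'
from h import *
save('scene','scene34.png');s=state();print(s['tool_pos'],s['contact_force'])
im=cv2.imread('pics/scene34.png')[110:270,270:470];cv2.imwrite('pics/s34.png',cv2.resize(im,None,fx=4,fy=3.7))
E
```

```text
[ 0.51512498 -0.2156739   0.0857504 ] [ 1.1197073  -0.17913439  7.15243839]
```

View pics/s34.png

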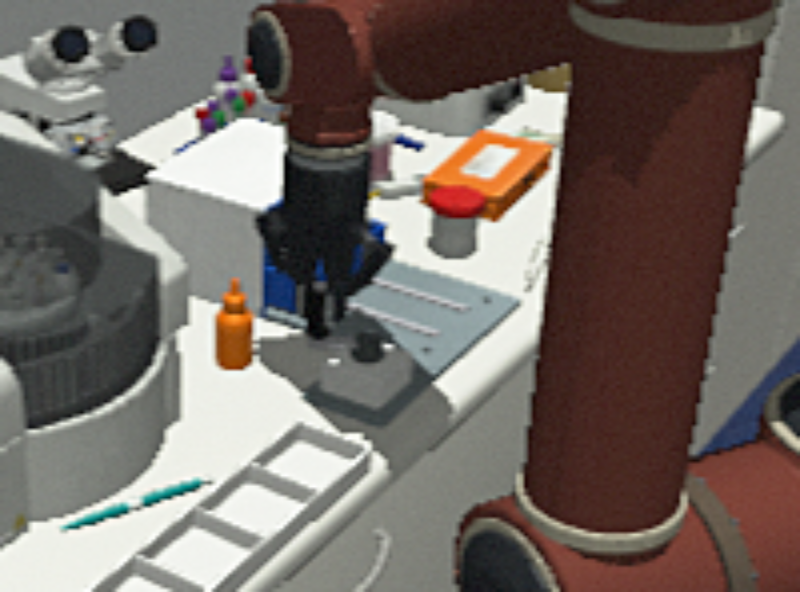

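Call:
play_rows(
  motion=[
    [1,[0.005,-0.012,0],0],
    [1,[0.006,-0.026,0],0],
    [1,[0.004,-0.039,0],0],
    [1,[-0.003,-0.05,0],0],
    [1,[-0.012,-0.06,0],0],
  ],
)

```text
time: 52.1
tool_pos: [0.5036, -0.2751, 0.0858]
tool_rot: [0.709, -0.001, 0.706, -0.0]
contact_force: [3.3, 2.4, 7.6]
gripper_width: 0.242
```

Call:
play_rows(
  motion=[
    [1,[-0.012,-0.006,0],0],
    [1,[-0.025,-0.009,0],0],
    [1,[-0.038,-0.007,0],0],
    [1,[-0.05,-0.002,0],0],
    [1,[-0.06,0.007,0],0],
  ],
)

```text
time: 52.6
tool_pos: [0.4426, -0.2686, 0.0858]
tool_rot: [0.708, -0.001, 0.706, -0.001]
contact_force: [5.0, -1.4, 5.6]
gripper_width: 0.241
```

Call:
play_rows(
  motion=[
    [1,[-0.005,0.006,0],0],
    [1,[-0.008,0.013,0],0],
    [1,[-0.01,0.021,0],0],
    [1,[-0.011,0.028,0],0],
    [1,[-0.011,0.031,0],0],
  ],
)

```text
time: 53.1
tool_pos: [0.4316, -0.2392, 0.0859]
tool_rot: [0.708, -0.004, 0.706, -0.003]
contact_force: [0.6, -15.6, 1.6]
gripper_width: 0.244
```

Call:
play_rows(
  motion=[
    [1,[0,0.002,0],0],
    [1,[0,0.003,0],0],
    [1,[0,0.003,0],0],
    [1,[0,0.003,0],0],
  ],
)

```text
time: 53.5
tool_pos: [0.4316, -0.2391, 0.0859]
tool_rot: [0.708, -0.005, 0.706, -0.005]
contact_force: [2.0, -18.5, -0.4]
gripper_width: 0.243
```

```bash
python3 look.py wrist35.png tray_front
python3 - <<'E'
from h import *
save('scene','scene35.png')
print([(np.round(r['at'],4).tolist(),round(r['score'],2)) for r in nets.landmark_of('scene','tray_front')])
im=cv2.imread('pics/scene35.png')[110:270,270:470];cv2.imwrite('pics/s35.png',cv2.resize(im,None,fx=4,fy=3.7))
E
```

```text
[ 0.4316 -0.2391  0.0859] [  2.  -18.5  -0.4] 0.243 53.5
tray_front [([0.6431, -0.3813, 0.0143], 0.72)]
blob px [318. 280.] min [ 0.408 -0.25   0.075] max [ 0.456 -0.224  0.13 ] mid [ 0.4323 -0.2373  0.1025] rgb [35. 35. 39.]
blob px [236. 305.] min [ 0.4   -0.233  0.125] max [ 0.407 -0.231  0.13 ] mid [ 0.4033 -0.2318  0.1276] rgb [24. 27. 35.]
blob px [401. 305.] min [ 0.458 -0.233  0.124] max [ 0.465 -0.231  0.13 ] mid [ 0.4612 -0.2318  0.1272] rgb [24. 26. 29.]
[([0.6402, -0.3814, 0.0153], 0.52), ([0.6652, -0.4365, 0.0657], 0.48)]
```

View pics/wrist35.png

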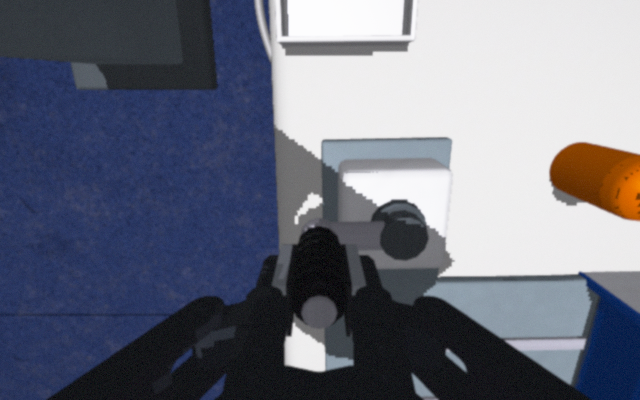

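The tray is at the end stop: force is 18 N with no movement, and tray_front is near x = 0.641 where 0.638 is expected. I ease off, release, retreat and check.

Call:
play_rows(
  motion=[
    [1,[0,-0.004,0],0],
    [1,[0,-0.005,0],0],
    [-1,[0,-0.005,0],0],
    [-1,[0,-0.005,0],0],
    [-1,[0,-0.005,0],0],
  ],
)

```text
time: 54.2
tool_pos: [0.43, -0.2374, 0.0829]
tool_rot: [0.706, 0.001, 0.708, 0.001]
contact_force: [0.1, 0.6, -0.4]
gripper_width: 0.74
```

Call:
play_rows(
  motion=[
    [-1,[0,0,0],0],
    [-1,[0,0,0.03],0],
    [-1,[0,0,0.07],0],
    [-1,[0,0,0.12],0],
    [-1,[0,0,0.16],0],
  ],
)

```text
time: 54.7
tool_pos: [0.4312, -0.2382, 0.2465]
tool_rot: [0.707, -0.0, 0.707, -0.0]
contact_force: [1.0, 0.2, 0.2]
gripper_width: 1.0
```

Call:
play_rows(
  motion=[
    [-1,[-0.02,-0.03,0.02],0],
    [-1,[-0.04,-0.06,0.03],0],
    [-1,[-0.06,-0.09,0.03],0],
    [-1,[-0.06,-0.12,0.03],0],
    [-1,[-0.06,-0.12,0.03],0],
  ],
)

```text
time: 55.2
tool_pos: [0.3702, -0.3606, 0.2736]
tool_rot: [0.707, 0.001, 0.707, -0.001]
contact_force: [0.1, -0.6, 0.7]
gripper_width: 0.998
```

Call:
play_rows(
  motion=[
    [-1,[0,0,0],0],
    [-1,[0,0,0],0],
    [-1,[0,0,0],0],
  ],
)

```text
time: 55.5
tool_pos: [0.3715, -0.3575, 0.274]
tool_rot: [0.707, -0.0, 0.707, 0.001]
contact_force: [0.0, 0.4, 0.5]
gripper_width: 1.0
```

```bash
python3 look.py wrist36.png tray_front sleeve_mid stain_purple_a_mid stain_red_a_mid stain_blue_a_mid sample_cup forceps
python3 - <<'E'
from h import *
save('scene','scene36.png')
for n in ['tray_front','sample_cup','pen_teal','sticky_pad','stain_purple_a_mid','stain_red_a_mid','stain_blue_a_mid']:
  print(n,[(np.round(r['at'],4).tolist(),round(r['score'],2)) for r in nets.landmark_of('scene',n)])
E
```

```text
[ 0.3715 -0.3575  0.274 ] [0.  0.4 0.5] 1.0 55.5
tray_front [([0.6402, -0.3854, 0.0165], 0.66), ([0.4368, -0.239, 0.1006], 0.58)]
sleeve_mid [([0.434, -0.2377, 0.0999], 0.73), ([0.5581, -0.5396, 0.0008], 0.66)]
stain_purple_a_mid [([0.6626, -0.4357, 0.0723], 0.86), ([0.4814, -0.2347, 0.0998], 0.49)]
stain_red_a_mid [([0.6656, -0.4299, 0.0687], 0.51)]
stain_blue_a_mid [([0.6678, -0.3822, 0.0673], 0.67)]
sample_cup [([0.554, -0.538, -0.0002], 0.9), ([0.4348, -0.2378, 0.0981], 0.7)]
forceps [([0.4645, -0.5593, -0.0011], 0.74)]
blob px [390.  36.] min [ 0.42  -0.251  0.078] max [ 0.443 -0.228  0.127] mid [ 0.4315 -0.2395  0.1025] rgb [91. 91. 98.]
tray_front [([0.6446, -0.3801, 0.0142], 0.55)]
sample_cup [([0.5556, -0.5421, 0.0034], 0.56)]
pen_teal [([0.5384, 0.0175, -0.0012], 0.58)]
sticky_pad [([0.6189, 0.3285, 0.0027], 0.87)]
stain_purple_a_mid [([0.663, -0.4375, 0.0648], 0.62)]
stain_red_a_mid []
stain_blue_a_mid [([0.6704, -0.3811, 0.0668], 0.62)]
```

View pics/wrist36.png

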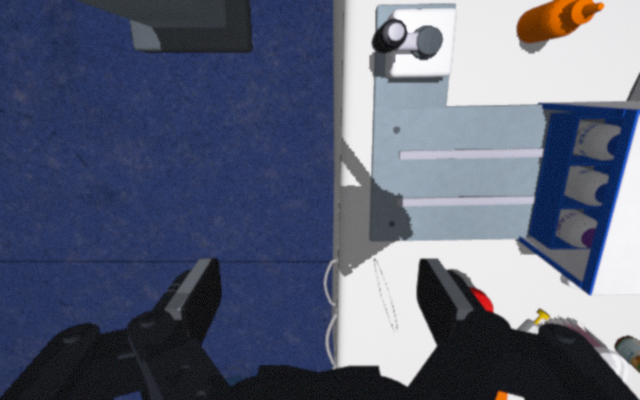

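View pics/scene36.png

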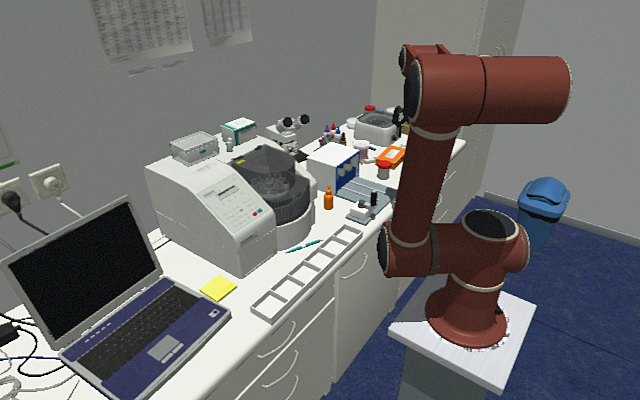

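The tray is under the hood, with the front-row bottles upright in it at wrist pixels (600,140), (588,185) and (577,230). The bench tray is empty, the bystanders are in place and the gripper is clear. I hand in.

```bash
python3 -c "
from plant import workorder
print(workorder.job_done())"
```

```text
the job is handed in; nothing more can be done
None
```

The job is handed in at about 56 s of the 210 s, with no verdict reported. I wound the tray out by the sleeve and put all six bottles in, one to a cell. I then wound the tray back to its end stop and backed the gripper clear. The tray moved only by the crank. It started about 16 mm out, and one red bottle was knocked aside mid-run, so I located it again before picking it up.

Last checks:
- **Bottles:** with the tray out, all six stood upright, and their cap tips agreed at about 0.116 m (0.1155 m expected). After winding in, only the front row showed under the hood, and those three looked upright. The rear row could not be seen.
- **Tray:** the crank held at its end stop against 18 N. The networks put `tray_front` at x = 0.640 to 0.645 m, where 0.638 m means fully in; they are good to about 4 mm.
- **Bystanders:** the sample cup and forceps read within 10 mm of where they were first seen. The pen and sticky pad look unmoved in the pictures; the pen's position was not measured at the start, so I could not compare it.
- **Disagreements:** one network put a purple bottle's centre at z = 0.072 m from the wrist camera and 0.065 m from the scene camera; 0.0665 m is expected. The wrist picture showed that bottle standing normally. The final wrist check also listed a few lower-scored extra detections on the crank and sample cup, which I discounted.

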